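# Take the rinse wand off its unit and hang it up to dry

### The arm

A 6-joint arm with a two-finger parallel gripper is mounted at the origin on a cart in front of the work surface, level with it; the furniture and walls round the work are solid. World frame = base frame: x ahead of the robot, y to its left, z up, the work surface at z = 0. Lengths are in mm, angles in rad, forces in N, time in s.
With the tool pointing down it reaches from about 350 to 875 mm from the base axis. Payload 4.2 kg.
Tool frame: the origin (TCP) lies midway between the tips of the shut fingers; the grasp point (between the pads) lies 19 mm behind it; z points along the fingers, y is the direction in which the jaws open and shut (so a half turn about z gives the same grasp; the last joint's range is limited). The gripper opens to 85 mm and grips with 20 to 120 N. Pads are 22 mm wide; open, the fingers measure 114 mm over their backs; the gripper's body (76 mm by 85 mm) begins 54 mm behind the grasp point. The pads swing forward as they close: fully open they stand 13 mm farther back than shut.
Start: joints at [1.558, 0.385, 0.008, 0, -1.194, -0.259], TCP at [167.759, 602.043, 193.312] pointing down, gripper open.
Joint ranges: [-3.14, 3.14], [-1.21, 2.06], [-1.07, 1.41], [-3.16, 2.05], [-2.99, -0.16], [-3.1, 3.1]. Speed limits (rad/s): [2.79, 2.79, 3.14, 3.14, 3.14, 3.14].

### API

Orientations are given as a unit quaternion [x, y, z, w].
In Python, from bench import readout, optics, workorder, nets gives the robot as it stands. The module is installed in compiled form; this text tells all that it offers.
- The arm moves only by the tool move_arm, never from a script. Its argument "steps" is a list of rows, each a list of 7 numbers: the opening, from -1 (shut) to 1 (fully open), so that 0 is half open, then the shift along the world's x, y, z in mm, then the turn, a rotation vector about the world's x, y, z in rad. In form: [[gripper, tx, ty, tz, wx, wy, wz], ...]. A call has 1 to 5 rows; each row is the pose to reach, as a shift and turn from the pose commanded when the call began; what a row does not reach only later rows make up. A row lasts 1/12 s, in which the tool goes at most 41.7 mm and 7.16 degrees, less where a joint would pass 70% of its speed; a pose out of reach is approached as far as the arm can. A call with a gripper value outside its range is refused whole. The fingers move at their own pace and stop on an object; the grip force is fixed at half the most. Time passes only in rows, so rows that repeat a pose let the fingers close. It gives the time, the measured TCP pose, the force and the opening at its end, in the units of the state.
- readout.read_state(): the state, without advancing time (a new reading comes with each control period).
- optics.get_image(name): name is "side" or "top" or "wrist"; returns a dict with "frame" (400x640x3 uint8, blue, green, red), "fx", "fy", "cx", "cy" (pixels), "rvec" (rotation vector, rad) and "tvec" (3), from world to camera coordinates, as OpenCV has them. Camera axes: x right, y down, z forward; pixel columns grow to the right and rows downward; lengths in mm; the calibration is good to about 2 mm. A picture is of the moment at which its call begins. There is no depth.
- workorder.job_done(): hands the job in, once; it reports no verdict.
Trained networks look in a picture, given as the dict that the camera call returned (one of the last four; its "shot" number tells which), for a name from the list of things; names that differ only in an ending like _2 or _b are one class to them, and where a whole thing is asked for, a point or a joint stands for the part that bears it (a point fixed in the world has none). Each returns a list of dicts, best first, with "conf" (0 to 1); they miss things now and then, are a little off and sometimes report something else, mostly with a low value. They report only what shows in the picture. A call takes as long as a camera call. They do not tell look-alikes from the thing itself.
- nets.silhouettes(name, picture): "region" (400x640 bool, what is visible of it) and "extent" ([left, top, right, bottom] in pixels, round what is visible of it).
- nets.tip_of(name, picture): "uv" ([column, row] in pixels: a listed point, or the origin of a listed thing).
The state is a dict: "clock": time; "joints": joint angles; "joint_vel": joint speeds; "joint_efforts": joint torques, N m; "position": TCP position; "ee_rot": TCP orientation; "contact_force": force on the tool from outside, world axes, zero at the start; "wrist_torque": the same for the moment, N m; "gripper_width": finger opening in mm.
Only numpy, scipy, OpenCV 4.12 (cv2) and the standard library are available. Lean on these libraries where they do the work, as an engineer would, in place of code of your own. Each camera call takes 0.05 s, during which the arm holds its last target.

### The job

First turn off the rinse unit by pushing its valve lever fully over, away from the front. Then squeeze in the release button on the wand's grip, keep it held in while you pull the wand straight up off its socket, and hang the wand upright on the drying rack by sliding its open C-shaped clip sideways onto the horizontal rod, without dropping it on the table. Last, slide the dust shutter fully over the empty socket, and leave the other things where they are.

Things in the scene. Friction and masses are not known exactly. Their poses are not given: they have to be found in the camera images.
- unit: Rinse unit: low grey box fixed to the table, 124 mm deep (x), 216 mm wide (y), flat top at 50 mm. Origin: centre of its underside; -x is its front (gauge, vents) and roughly faces the robot. On top: socket with wand at (+25, -55) mm, shutter in front of it, valve on a block 70 x 50 x 25 mm at (0, +60) mm. Unit and rack may stand on either table half.
- valve (a joint): Valve lever on the unit, rad: 0 = on, leaning 0.5 rad to the unit's -x side (its front); 1.0 = fully over to +x, off. Starts between 0 and 0.15. It swings in the unit's x-z plane about a pivot 71 mm above the table at unit (0, +60) mm, with light friction (about 1 N at the tip), and stays where it is left.
- valve_tip (a point): Centre of the black ball, 26 mm across, at the end of the valve lever, 60 mm from the pivot (124 mm above the table when the lever is at an end). Moves with the lever.
- socket (a point): Centre of the socket's mouth, level with the unit's top face; x, y, z along the unit's. The wand's foot stands 28 mm deep in it with about 1.5 mm play each way; a steel lip holds the foot's hook until the release button is pressed.
- wand: Loose rinse wand, about 160 g, 131 mm tall, upright in the socket, axes along the unit's at the start. Origin: centre of its foot's underside. Foot 24 x 22 mm, z 0-28; flange 38 x 38 mm, z 28-34, on the unit's top; open C clip z 34-78; grip head z 78-128, 24 mm along x, flat side at y -14 mm, release button out to y +18. Pinched across y at z 106: 32 mm wide, 26 pressed (middle then y -1).
- release (a joint): Release button of the wand, in m: 0 = out, 0.006 = fully in. A spring pushes it out with 2 N (out) to 7 N (in). It moves along the wand's -y; the hook at the foot moves with it and is clear of the socket's lip from about 0.004 on. When not pressed, the wand lifts only 1.5 mm.
- button_face (a point): Middle of the release button's outer face (20 mm along x, 28 mm high), at (0, +18, 106) mm in the wand's frame when out. Moves with the button; its axes are the wand's.
- clip (a point): Centre of the wand's open C clip, at (0, 0, 56) mm in the wand's frame. The C lies in the wand's x-z plane, 22 mm wide (y), inner radius 14, outer 22 mm. Its gap looks to +x, between tips 5 mm above and 12 mm below the centre: a rod enters best about 4 mm below the centre. Hanging, the rod lies in the top of the C, 10 mm above its centre.
- rack: The drying rack, fixed to the table: a horizontal steel rod 8 mm thick along the rack's y on two posts 200 mm apart, with round feet of 70 mm. Origin: under the middle of the rod, at table height; -x is the side towards the robot.
- rack_mid (a point): Middle of the rod, on its axis, 150 mm above the table; axes are the rack's.
- shutter (a joint): The dust shutter, in m: 0 = open, in front of the socket; 0.052 = fully over the socket. It slides along the unit's +x on the unit's top with about 1.2 N friction and stays where it is left; it starts between 0 and 0.004. The wand's flange blocks it as long as the wand is in the socket.
- shutter_tab (a point): Middle of the top edge of the shutter's upright push tab, 36 mm wide (y), 7 mm thick (x), rising 17 mm from the plate to 71 mm above the table. Moves with the shutter.
- timer: Bystander: round white clockwork timer, 68 mm across, 46 mm high. Origin: centre of its underside.
- tape_roll: Bystander: roll of tape lying flat, 100 mm across, 25 mm high. Origin: centre of its underside.
- gel_bottle: Bystander: clear gel bottle, 77 mm across, 183 mm tall. Origin: centre of its underside.
- lancets: Bystander: small carton, 86 x 54 x 40 mm. Origin: centre of its underside.
Things that resemble listed ones, but are neither listed nor needed, are in the scene too. Of the things shaped like the wand, the grey one is meant.

How it is judged (in metres and radians):
On the way, in this order (a step that is already met when the one before it is completed fails the run):
1. the valve lever is pushed fully over while the wand still stands in its socket (value of joint valve above 0.85 rad and z of wand in the frame of unit below 0.026 m), for 0.1 s.
2. the release button is squeezed in while the wand is in its socket (value of joint release above 0.004 m and z of wand in the frame of unit below 0.026 m), for 0.02 s.
3. the wand is pulled off the socket (z of wand in the frame of unit above 0.055 m), for 0.1 s.
4. the wand hangs by its clip on the rod, let go and at rest (x of clip in the frame of rack_mid between -0.013 and 0.013 m and z of clip in the frame of rack_mid between -0.018 and -0.004 m and y of clip in the frame of rack_mid between -0.09 and 0.09 m and angle between wand's own z axis and vertical below 0.4 rad and contact force between the fingers and wand below 0.05 N and linear speed of wand below 0.03 m/s), for 0.2 s.
5. the dust shutter is slid over the empty socket (value of joint shutter above 0.045 m), for 0.2 s.
At the end, for the whole second after the job is handed in: The valve lever is past 0.85 rad; the shutter is past 45 mm of its 52 mm; the wand hangs on the rod inside its C clip (clip centre 4 to 18 mm below the rod's axis, within 13 mm of it sideways and within 90 mm of the rod's middle), within 0.4 rad of upright, at rest and let go (all of step 4 and value of joint valve above 0.85 rad and value of joint shutter above 0.045 m); the robot touches nothing.
It fails at once if the wand is pulled off with the valve on (value of joint valve below 0.8 rad and z of wand in the frame of unit above 0.04 m).
It fails at once if the wand is dropped on the table (height (world z) of wand below 0.016 m).
It fails at once if a bystander (timer, tape roll, gel bottle or small carton) is pushed more than 3 cm or knocked over (distance of any of timer, tape_roll, gel_bottle, lancets from where it was at the start of the episode above 0.03 m or angle between any of timer, tape_roll, gel_bottle, lancets's own z axis and vertical above 0.5 rad).
It also fails if it takes over 64 s, if anything falls off the work surface, if the arm or the gripper's body presses on something with over 40 N, if the wrist force passes 120 N, or if a joint passes its speed limit or range.

## Working session

There is one attempt and no reset: what is moved stays moved. The work goes in short steps, Python scripts to look and compute and a tool call to move; the robot and the scene stay as the last step left them, time stands still between calls to the robot, and variables do not carry over. Pictures are saved under pics/ and viewed, and the job is handed in when it is done.

Besides the shell and the picture viewer there is one more tool, called after "Emit:" as name(argument=value, ...) on one line, values as JSON. move_arm: Moves the arm, as the interface text tells. Its arguments: {"type":"object","properties":{"steps":{"type":"array","items":{"type":"array","items":{"type":"number"}}}},"required":["steps"]}

```bash
mkdir -p pics; cat > h.py <<'E'
import numpy as np, cv2
from bench import readout, optics, workorder, nets
def cam(p):
    R=cv2.Rodrigues(np.array(p['rvec'],float))[0]; t=np.array(p['tvec'],float).ravel()
    K=np.array([[p['fx'],0,p['cx']],[0,p['fy'],p['cy']],[0,0,1.]]); return K,R,t
def proj(p,X):
    K,R,t=cam(p); X=np.atleast_2d(np.array(X,float)); c=(R@X.T).T+t; u=(K@c.T).T; return u[:,:2]/u[:,2:]
def atz(p,uv,z):
    K,R,t=cam(p); d=R.T@np.linalg.inv(K)@np.array([uv[0],uv[1],1.]); o=-R.T@t; return o+d*(z-o[2])/d[2]
def tri(obs):
    A=[];b=[]
    for p,uv in obs:
        K,R,t=cam(p); d=R.T@np.linalg.inv(K)@np.array([uv[0],uv[1],1.]); d/=np.linalg.norm(d); o=-R.T@t
        M=np.eye(3)-np.outer(d,d); A.append(M); b.append(M@o)
    A=np.vstack(A);b=np.hstack(b); x=np.linalg.lstsq(A,b,rcond=None)[0]; return x,np.linalg.norm(A@x-b)
E
python3 - <<'E'
from h import *
np.set_printoptions(precision=1,suppress=True)
print(readout.read_state())
P={}
for n in ['side','top','wrist']:
    P[n]=optics.get_image(n); cv2.imwrite(f'pics/{n}0.png',P[n]['frame']); K,R,t=cam(P[n]); print(n,-R.T@t,R[2],P[n]['fx'])
for n in P:
    for k in ['unit','valve_tip','socket','wand','button_face','clip','rack','rack_mid','shutter_tab','timer','tape_roll','gel_bottle','lancets']:
        r=nets.tip_of(k,P[n]); print(n,k,[(np.round(q['uv']),round(q['conf'],2)) for q in r[:4]])
E
```

```text
{'clock': 0.0, 'joints': array([ 1.6,  0.4,  0. , -0. , -1.2, -0.3]), 'joint_vel': array([-0., -0., -0.,  0., -0.,  0.]), 'joint_efforts': array([ -0. , -39.2,  18.8,   4.2,  -0. ,  -0. ]), 'position': array([167.6, 601.4, 192.2]), 'ee_rot': array([ 1. , -0.1, -0. ,  0. ]), 'contact_force': array([0.2, 0.1, 0.1]), 'wrist_torque': array([ 0. ,  0.1, -0. ]), 'gripper_width': 85.25384496127482}
side [444.9 944.3 751.1] [ 0.1 -0.8 -0.5] 453.14319085638465
top [ 457.   -21.5 1283.9] [ 0.1  0.  -1. ] 388.24695981406524
wrist [235.1 582.9 372.3] [-0.3  0.1 -1. ] 343.4222440984079
side unit [(array([349., 307.]), 0.65)]
side valve_tip [(array([367., 285.]), 0.55)]
side socket []
side wand [(array([284., 294.]), 0.83), (array([333., 282.]), 0.82)]
side button_face [(array([342., 249.]), 0.54), (array([293., 256.]), 0.38)]
side clip [(array([285., 273.]), 0.85), (array([337., 265.]), 0.75)]
side rack [(array([356., 183.]), 0.82)]
side rack_mid [(array([358., 139.]), 0.91)]
side shutter_tab [(array([365., 266.]), 0.92)]
side timer [(array([291., 201.]), 0.67)]
side tape_roll [(array([352., 232.
[... 309 characters left out ...]
rray([242., 198.]), 0.6), (array([245., 228.]), 0.58)]
top clip [(array([286., 165.]), 0.75), (array([252., 228.]), 0.65), (array([244., 188.]), 0.65)]
top rack [(array([406., 223.]), 0.88)]
top rack_mid [(array([408., 222.]), 0.89)]
top shutter_tab [(array([262., 249.]), 0.7)]
top timer [(array([357., 171.]), 0.81), (array([217., 249.]), 0.39)]
top tape_roll [(array([323., 231.]), 0.65)]
top gel_bottle [(array([286., 166.]), 0.61)]
top lancets [(array([407., 170.]), 0.62)]
wrist unit []
wrist valve_tip []
wrist socket []
wrist wand []
wrist button_face []
wrist clip []
wrist rack []
wrist rack_mid []
wrist shutter_tab []
wrist timer []
wrist tape_roll []
wrist gel_bottle []
wrist lancets []
```

View pics/side0.png

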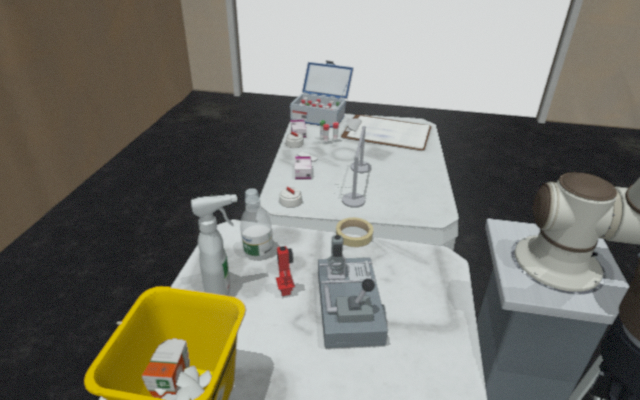

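View pics/top0.png

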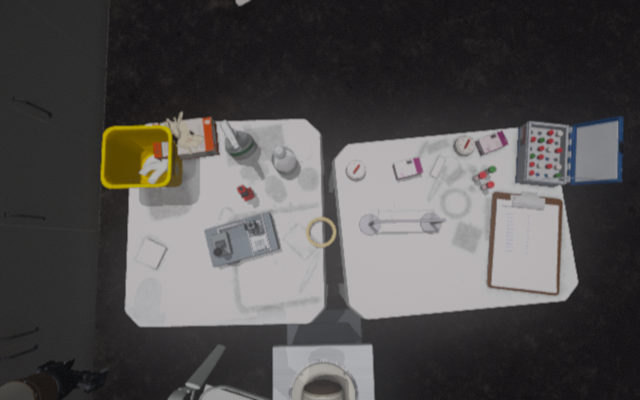

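```bash
python3 - <<'E'
import cv2
a=cv2.imread('pics/side0.png')[210:340,250:420]; cv2.imwrite('pics/side0c.png',cv2.resize(a,None,fx=4.6,fy=4.6,interpolation=cv2.INTER_CUBIC))
a=cv2.imread('pics/top0.png')[150:290,190:350]; cv2.imwrite('pics/top0c.png',cv2.resize(a,None,fx=4,fy=4,interpolation=cv2.INTER_CUBIC))
E
```

```text
(no output)
```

View pics/side0c.png

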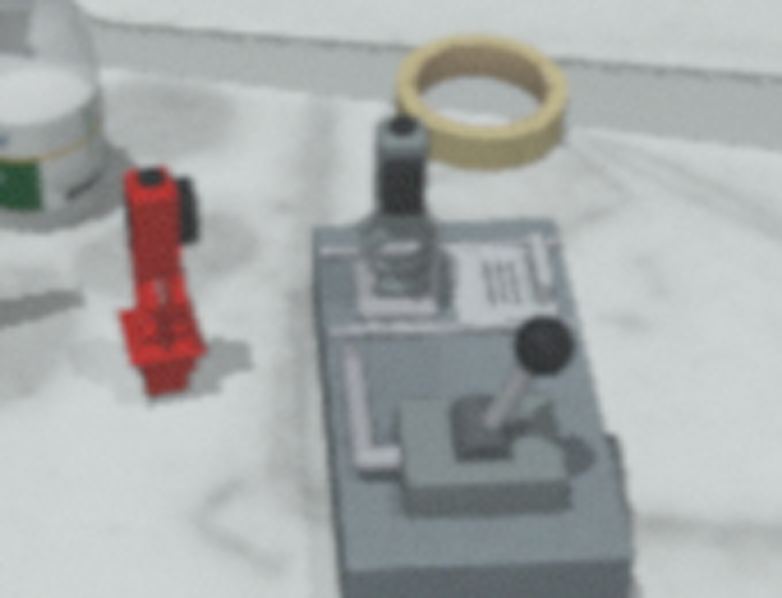

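View pics/top0c.png

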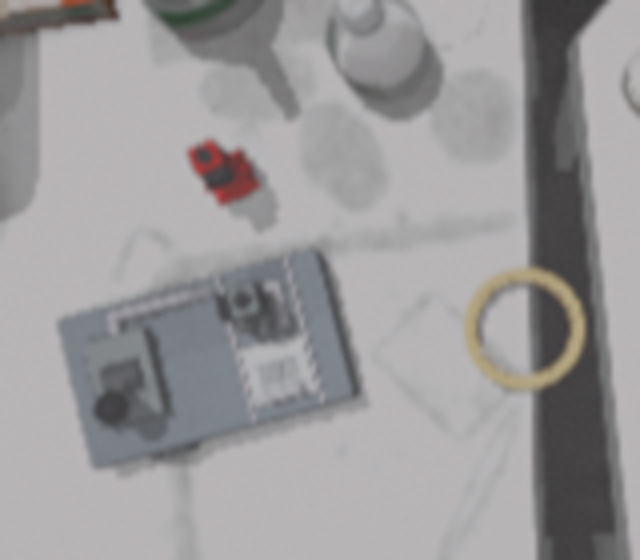

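The wand candidates are the grey one standing in the unit (side ≈ (337,255), top ≈ (255,228)) and a loose red look-alike (side (285,270), top (246,193)). I choose the grey one in the socket, which the crops confirm. Next I fit the unit and rack poses.

```bash
cat >> h.py <<'E'
from scipy.optimize import least_squares
def Rz(a): c,s=np.cos(a),np.sin(a); return np.array([[c,-s,0],[s,c,0],[0,0,1.]])
def fit2(obs,x0,loss='soft_l1'):
    # obs: list (pic, uv, local xyz); solves x,y,yaw
    def f(q): return np.concatenate([(proj(p,Rz(q[2])@np.array(X)+[q[0],q[1],0])[0]-uv) for p,uv,X in obs])
    r=least_squares(f,x0,loss=loss,f_scale=1.5,x_scale=[10,10,.05]); return r.x,f(r.x).reshape(-1,2)
E
python3 - <<'E'
from h import *
np.set_printoptions(precision=2,suppress=True)
t=optics.get_image('top'); s=optics.get_image('side')
B=[((60,318),(62,108,50)),((320,250),(62,-108,50)),((362,400),(-62,-108,50)),((95,468),(-62,108,50))]
obs=[(t,np.array(u)/4+[190,150],X) for u,X in B]
print(fit2(obs,[500,200,.2]))
def avg(k,p,i=0): return nets.tip_of(k,p)[i]['uv']
o2=list(obs)
# side corners from crop 4.6 (250,210): top face back-right(313,228) etc
C=[((313,228),(62,-108,50)),((555,222),(-62,-108,50)),((632,560),(-62,108,50)),((342,570),(62,108,50))]
oc=[(s,np.array(u)/4.6+[250,210],X) for u,X in C]
print(fit2(oc,[500,200,.2]))
q,r=fit2(obs+oc,[500,200,.2]);print(q,r)
for k,x in [('rack_mid',0),('rack',0)]:
    a=nets.tip_of(k,t)[0]['uv'];b=nets.tip_of(k,s)[0]['uv'];print(k,tri([(t,a),(s,b)]),atz(t,a,150 if k=='rack_mid' else 0),atz(s,b,150 if k=='rack_mid' else 0))
for k,z in [('timer',0),('tape_roll',0),('gel_bottle',0),('lancets',0)]:
    a=nets.tip_of(k,t)[0]['uv'];print(k,atz(t,a,z),atz(s,nets.tip_of(k,s)[0]['uv'],z))
a=cv2.imread('pics/top0.png')[190:260,340:460]; cv2.imwrite('pics/rackc.png',cv2.resize(a,None,fx=6,fy=6,interpolation=cv2.INTER_CUBIC))
a=cv2.imread('pics/side0.png')[110:220,300:400]; cv2.imwrite('pics/rackc2.png',cv2.resize(a,None,fx=5,fy=5,interpolation=cv2.INTER_CUBIC))
E
```

```text
(array([490.28, 242.79,   0.23]), array([[ 0.04, -0.08],
       [ 0.6 , -0.37],
       [-0.5 , -0.07],
       [-0.12,  0.53]]))
(array([493.84, 250.2 ,   0.24]), array([[-0.24, -0.53],
       [ 0.23, -0.61],
       [ 0.47,  0.23],
       [-0.45,  0.43]]))
[492.83 247.29   0.23] [[-1.37 -0.8 ]
 [-0.84 -1.17]
 [-1.91 -0.9 ]
 [-1.49 -0.22]
 [ 0.55 -1.35]
 [ 0.9  -1.33]
 [ 0.94 -0.8 ]
 [ 0.16 -0.76]]
rack_mid (array([ 530.84, -260.48,  156.94]), np.float64(7.138023810216616)) [ 526.22 -262.15  150.  ] [ 536.98 -274.8   150.  ]
rack (array([ 527.  , -275.25,    0.28]), np.float64(8.012020702553674)) [ 521.35 -275.53    0.  ] [ 532.72 -275.83    0.  ]
timer [ 714.72 -128.25    0.  ] [ 718.32 -125.36    0.  ]
tape_roll [529.61 -12.03   0.  ] [513.02 -20.12   0.  ]
gel_bottle [732.65 108.73   0.  ] [739.26 110.15   0.  ]
lancets [ 716.71 -289.43    0.  ] [ 705.78 -298.41    0.  ]
```

View pics/rackc.png

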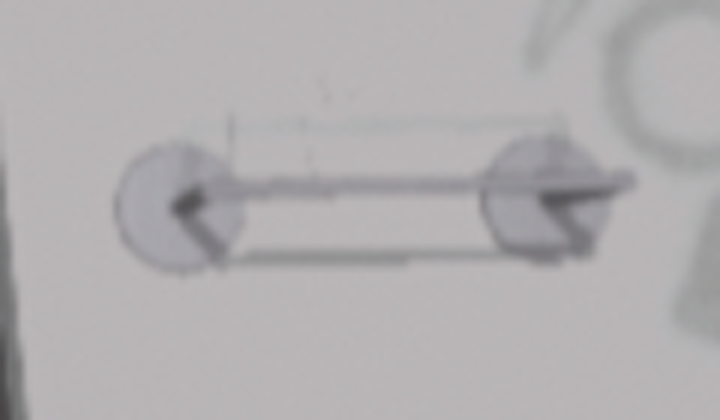

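View pics/rackc2.png

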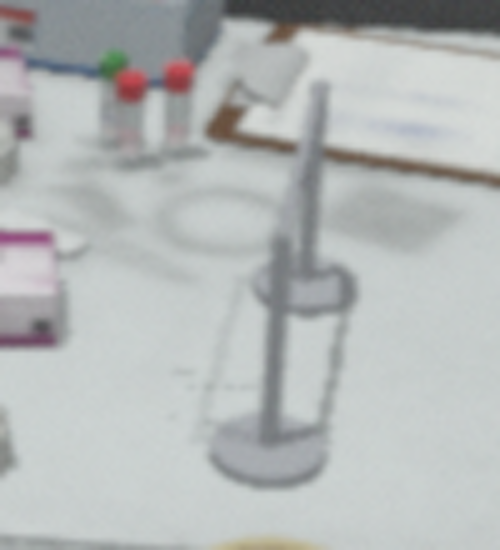

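```bash
cat >> h.py <<'E'
from scipy.spatial.transform import Rotation as Ro
def st():
    s=readout.read_state(); R=Ro.from_quat(s['ee_rot']).as_matrix()
    print('t',round(s['clock'],2),'p',np.round(s['position'],1),'yaw',round(np.arctan2(R[1,0],R[0,0]),3),'z',np.round(R[:,2],3),'F',np.round(s['contact_force'],1),'w',round(s['gripper_width'],1)); return s
E
python3 - <<'E'
from h import *
s=st(); print(np.round(s['joints'],2))
q=np.array([492.8,247.3,0.23]); T=Rz(q[2])@[-10,0,0]+[q[0],q[1],0]; print(T-s['position'])
E
```

```text
t 2.8 p [167.8 602.  193.3] yaw -0.272 z [ 0. -0. -1.] F [ 0.7  0.5 -0.1] w 85.4
[ 1.56  0.38  0.01  0.   -1.19 -0.26]
[ 315.29224889 -357.0125411  -193.3054285 ]
```

Emit:
move_arm(steps=[[-1,20,-25,10,0,0,0.1],[-1,45,-52,20,0,0,0.2],[-1,70,-78,30,0,0,0.3],[-1,95,-105,40,0,0,0.4],[-1,120,-130,50,0,0,0.5]])

```text
clock: 3.22
position: [288.5, 470.5, 244.0]
ee_rot: [0.993, 0.117, 0.0, -0.0]
contact_force: [0.9, -0.4, -0.0]
gripper_width: 25.6
```

Emit:
move_arm(steps=[[-1,25,-30,0,0,0,0],[-1,50,-60,0,0,0,0],[-1,75,-90,0,0,0,0],[-1,100,-120,0,0,0,0],[-1,110,-150,0,0,0,0]])

```text
clock: 3.63
position: [399.8, 320.5, 243.3]
ee_rot: [0.994, 0.113, 0.0, 0.0]
contact_force: [1.1, -0.2, 0.2]
gripper_width: 0.3
```

Emit:
move_arm(steps=[[-1,20,-30,0,0,0,0],[-1,30,-55,0,0,0,0],[-1,40,-70,0,0,0,0],[-1,40,-70,0,0,0,0]])

```text
clock: 3.97
position: [438.8, 249.5, 243.6]
ee_rot: [0.994, 0.112, 0.0, 0.0]
contact_force: [-0.3, 1.1, 0.1]
gripper_width: -0.0
```

```bash
python3 - <<'E'
from h import *
st(); w=optics.get_image('wrist'); cv2.imwrite('pics/w1.png',w['frame']); K,R,t=cam(w); print(-R.T@t)
for k in ['unit','valve_tip','socket','wand','button_face','clip','shutter_tab']:
    print(k,[(np.round(q['uv'],1),round(q['conf'],2)) for q in nets.tip_of(k,w)[:4]])
E
```

```text
t 3.97 p [438.8 249.5 243.6] yaw 0.224 z [ 0. -0. -1.] F [-0.3  1.1  0.1] w -0.0
[507.02169126 265.62304962 423.64033589]
unit [(array([331.5, 118.4]), 0.67)]
valve_tip [(array([262.9, 151.4]), 0.83)]
socket [(array([379.8,  87.2]), 0.21)]
wand [(array([378.6,  92.5]), 0.91)]
button_face [(array([379.2,  87.7]), 0.76)]
clip [(array([386.7,  86.6]), 0.64)]
shutter_tab [(array([389. , 164.3]), 0.76)]
```

View pics/w1.png

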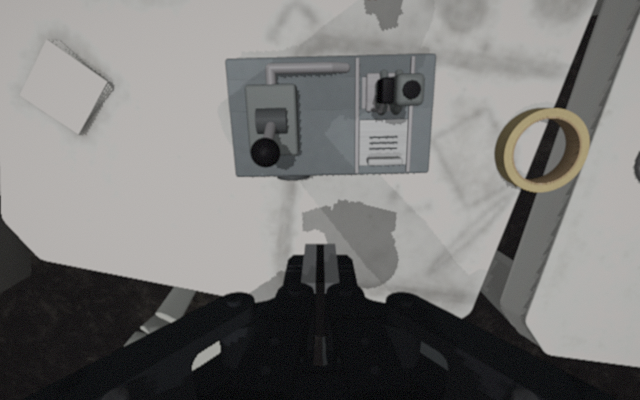

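```bash
python3 - <<'E'
import cv2
a=cv2.imread('pics/w1.png')[40:190,215:455]; cv2.imwrite('pics/w1c.png',cv2.resize(a,None,fx=3.3,fy=3.3,interpolation=cv2.INTER_CUBIC))
E
```

```text
(no output)
```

View pics/w1c.png

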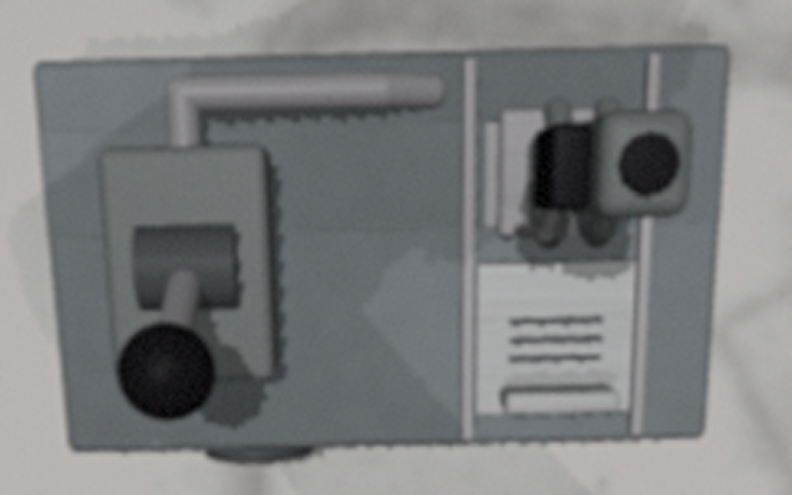

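```bash
python3 - <<'E'
from h import *
np.set_printoptions(precision=2,suppress=True)
w=optics.get_image('wrist')
f=lambda u:(np.array(u)+.5)/3.3-.5+[215,40]
C=[((35,61),(62,108,50)),((730,45),(62,-108,50)),((704,438),(-62,-108,50)),((69,453),(-62,108,50)),((101,146),(35,85,75)),((266,146),(35,35,75))]
q,r=fit2([(w,f(u),X) for u,X in C],[492,247,.23]); print(q,r)
M=Rz(q[2]); o=np.array([q[0],q[1],0])
for nm,u,z in [('ball',(166,370),126),('tab',(560,388),71),('wandtop',(649,163),153),('flangecornerL',(500,112),56)]:
    W=atz(w,f(u),z); print(nm,W, M.T@(W-o))
for nm,X in [('wandtop',(25,-55,153)),('ball',(-29,60,124)),('tabtop',(-30,-55,71))]:
    p=proj(w,M@np.array(X)+o)[0]; print(nm,((p+.5)-[215,40])*3.3)
E
```

```text
[489.86 252.98   0.25] [[-1.28 -0.46]
 [ 2.34 -0.35]
 [ 1.69  1.44]
 [-0.59  0.77]
 [-1.62  0.39]
 [ 0.32 -0.73]]
ball [452.56 305.79 126.  ] [-23.05  60.41 126.  ]
tab [465.28 191.64  71.  ] [-39.02 -53.33  71.  ]
wandtop [528.64 204.39 153.  ] [ 25.53 -56.68 153.  ]
flangecornerL [540.73 229.76  56.  ] [ 43.52 -35.1   56.  ]
wandtop [641.96 166.13]
ball [170.66 391.74]
tabtop [566.83 359.48]
```

Emit:
move_arm(steps=[[-1,-25,20,0,0,0,0.02],[-1,-36,42,-30,0,0,0.02],[-1,-36,42,-65,0,0,0.02],[-1,-36,42,-100,0,0,0.02],[-1,-36,42,-128,0,0,0.02]])

```text
clock: 4.83
position: [400.5, 294.2, 113.3]
ee_rot: [0.992, 0.125, -0.001, 0.0]
contact_force: [-0.4, 0.2, -0.3]
gripper_width: -0.0
```

Emit:
move_arm(steps=[[-1,19,5,0,0,0,0],[-1,34,8,0,0,0,0],[-1,49,12,0,0,0,0],[-1,63,16,0,0,0,0],[-1,77,19,0,0,0,0]])

```text
clock: 5.25
position: [479.3, 313.8, 115.1]
ee_rot: [0.992, 0.124, -0.0, 0.0]
contact_force: [-0.5, 0.3, -0.2]
gripper_width: -0.3
```

```bash
python3 - <<'E'
from h import *
st(); w=optics.get_image('side'); a=w['frame'][210:340,250:420]; cv2.imwrite('pics/s2.png',cv2.resize(a,None,fx=4.6,fy=4.6))
E
```

```text
t 5.25 p [479.3 313.8 115.1] yaw 0.249 z [-0. -0. -1.] F [-0.5  0.3 -0.2] w -0.3
```

View pics/s2.png

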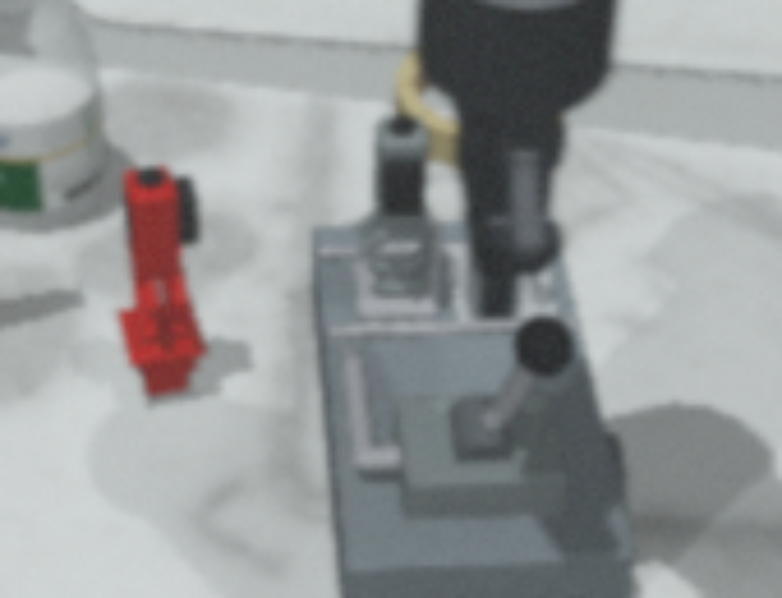

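```bash
python3 - <<'E'
from h import *
np.set_printoptions(precision=1,suppress=True)
s=st(); P=s['position']
c={n:optics.get_image(n) for n in ['side','top','wrist']}
for n in c:
    cv2.imwrite(f'pics/{n}3.png',c[n]['frame']); print(n,proj(c[n],P), proj(c[n],P+[0,0,60]),[ (q['uv'],q['conf']) for q in nets.tip_of('valve_tip',c[n])])
E
```

```text
t 5.3 p [481.7 314.7 115.1] yaw 0.249 z [ 0.  0. -1.] F [3.5 1.6 0.7] w -0.1
side [[353.6 292.8]] [[355.5 269.6]] [([366.7, 284.9], 0.7)]
top [[213.9 242.6]] [[207.9 242.3]] [([217.9, 246.6], 0.46), ([247.1, 227.5], 0.25)]
wrist [[319.8 225.3]] [[319.8 279.5]] []
```

View pics/wrist3.png

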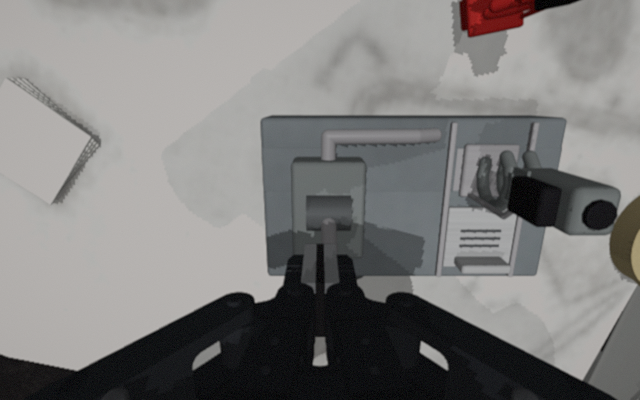

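View pics/top3.png

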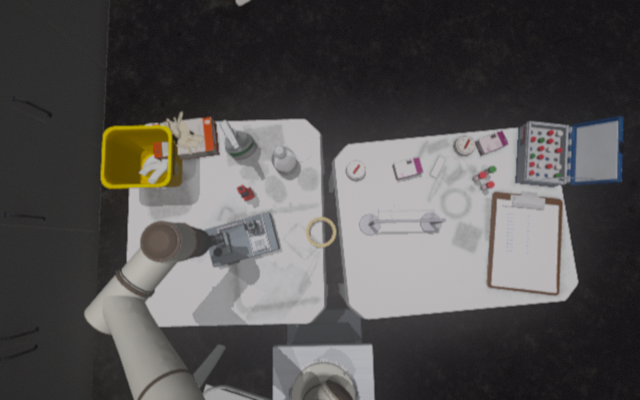

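View pics/side3.png

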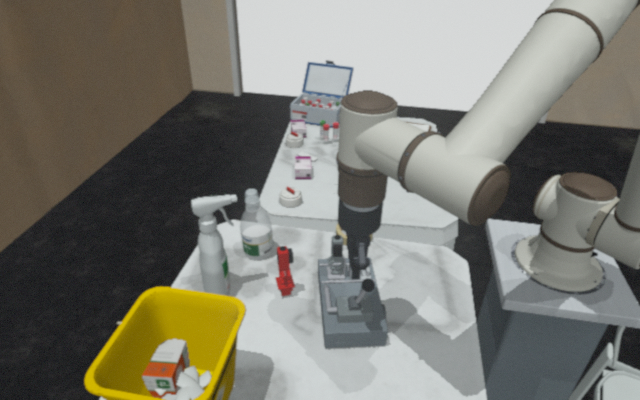

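The fingers passed over the ball: the lever hasn't moved, its ball is still at side (367,285), and the fingertips at (358,278) appear higher than the reported TCP. I'll back off and measure the actual tip height.

Emit:
move_arm(steps=[[-1,-20,-5,0,0,0,0],[-1,-40,-10,0,0,0,0],[-1,-60,-15,0,0,0,0],[-1,-80,-19,0,0,0,0],[-1,-80,-19,0,0,0,0]])

```text
clock: 6.02
position: [395.2, 292.3, 115.5]
ee_rot: [0.992, 0.125, -0.001, 0.0]
contact_force: [-0.3, -0.4, 0.2]
gripper_width: 0.1
```

```bash
python3 - <<'E'
from h import *
np.set_printoptions(precision=1,suppress=True)
s=st(); P=s['position']
a=[]
for n in ['side','top','wrist']:
    c=optics.get_image(n); p=proj(c,P)[0]; print(n,p); x,y=[int(round(v)) for v in p]
    f=c['frame'].copy(); x0=max(0,x-40);y0=max(0,y-60)
    cr=cv2.resize(f[y0:y0+120,x0:x0+80],None,fx=3.2,fy=4.8,interpolation=cv2.INTER_CUBIC); cv2.circle(cr,(int((p[0]-x0)*3.2),int((p[1]-y0)*4.8)),4,(0,0,255),1); a.append(cr)
cv2.imwrite('pics/tip4.png',np.hstack(a))
E
```

```text
t 6.02 p [395.2 292.3 115.5] yaw 0.25 z [-0. -0. -1.] F [-0.3 -0.4  0.2] w 0.1
side [399.3 290.7]
top [221.1 271.6]
wrist [322.7 235.3]
```

View pics/tip4.png

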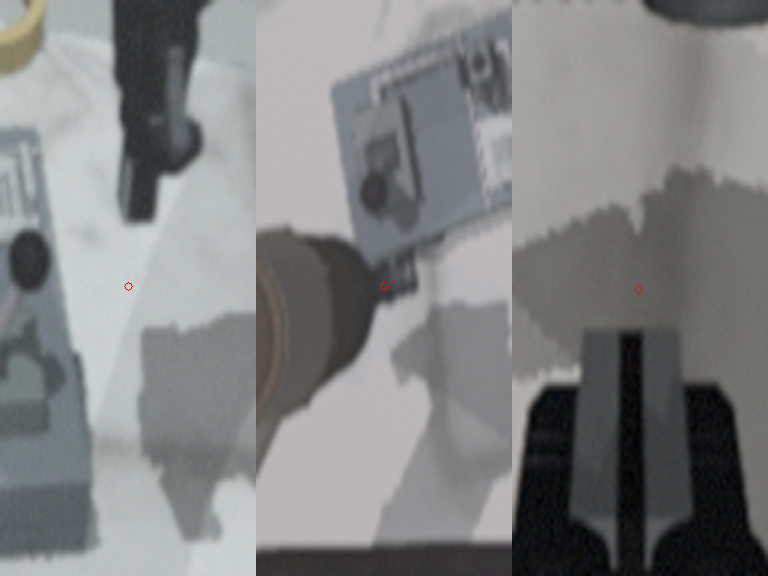

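```bash
python3 - <<'E'
from h import *
t=optics.get_image('top')['frame'][225:315,180:280]; s=optics.get_image('side')['frame'][225:345,330:430]
cv2.imwrite('pics/t5.png',cv2.resize(t,None,fx=7,fy=6.6,interpolation=cv2.INTER_CUBIC));cv2.imwrite('pics/s5.png',cv2.resize(s,None,fx=5,fy=5,interpolation=cv2.INTER_CUBIC))
E
```

```text
(no output)
```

View pics/t5.png

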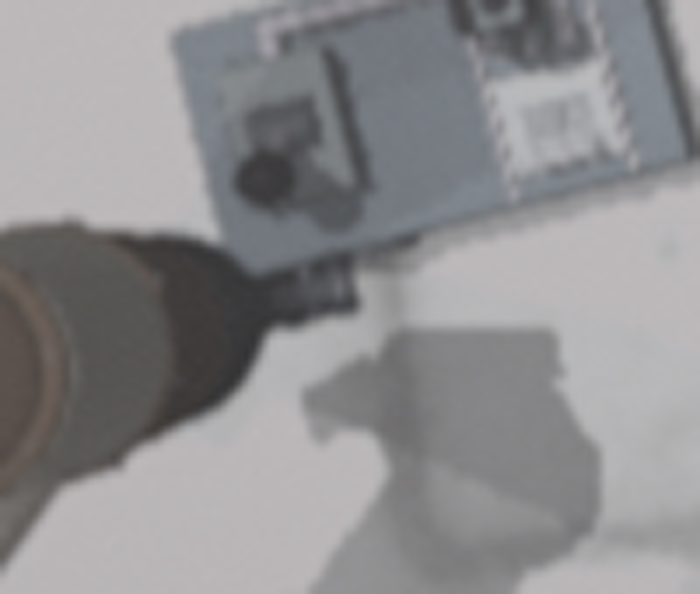

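View pics/s5.png

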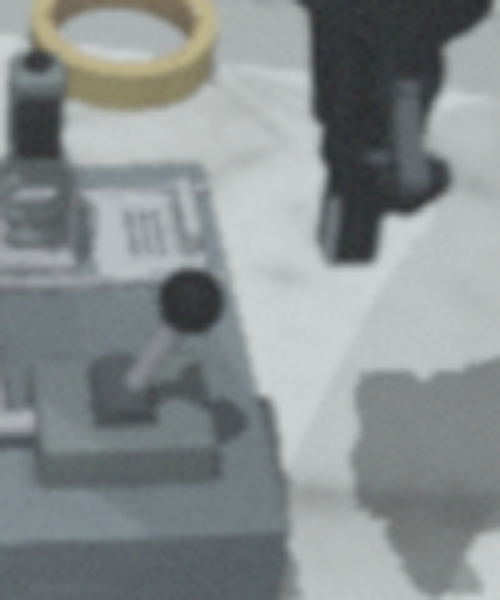

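```bash
python3 - <<'E'
from h import *
np.set_printoptions(precision=1,suppress=True)
t=optics.get_image('top'); s=optics.get_image('side')
for z in (115,135): print('tip top',z,atz(t,(226,269),z),'side',atz(s,(400.4,277.6),z))
print('tip tri',tri([(t,(226,269)),(s,(400.4,277.6))]))
print('ball',atz(t,(217.9,252.3),126),atz(s,(368.2,285),126),tri([(t,(217.9,252.3)),(s,(368.2,285))]))
print(tri([(t,nets.tip_of('gel_bottle',t)[0]['uv']),(s,nets.tip_of('gel_bottle',s)[0]['uv'])]))
E
```

```text
tip top 115 [402.5 277.7 115. ] side [394.2 254.7 115. ]
tip top 135 [403.5 272.6 135. ] side [395.8 276.4 135. ]
tip tri (array([399.4, 273.5, 132.2]), np.float64(5.503767830784054))
ball [452.5 299.3 126. ] [455.8 299.5 126. ] (array([454.1, 299.4, 125.9]), np.float64(2.293681728553649))
(array([736.4, 100.7, -13.2]), np.float64(9.396191811791889))
```

Emit:
move_arm(steps=[[-1,0,-3,-15,0,0,0],[-1,0,-3,-28,0,0,0],[-1,15,1,-28,0,0,0],[-1,30,4,-28,0,0,0],[-1,45,8,-28,0,0,0]])

```text
clock: 6.88
position: [443.7, 301.3, 86.8]
ee_rot: [0.992, 0.124, -0.001, 0.001]
contact_force: [-3.3, -1.4, 1.6]
gripper_width: -0.0
```

```bash
python3 - <<'E'
from h import *
st();s=optics.get_image('side')['frame'][225:345,330:430];w=optics.get_image('wrist')['frame'][100:320,220:440]
cv2.imwrite('pics/s6.png',np.hstack([cv2.resize(s,(420,504),interpolation=cv2.INTER_CUBIC),cv2.resize(w,(380,504))]))
E
```

```text
t 6.88 p [443.7 301.3  86.8] yaw 0.248 z [-0.002 -0.002 -1.   ] F [-3.3 -1.4  1.6] w -0.0
```

View pics/s6.png

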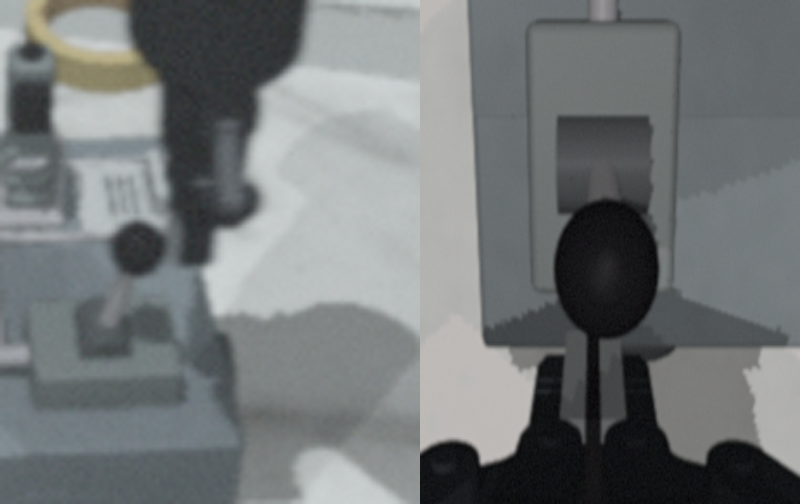

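Emit:
move_arm(steps=[[-1,10,2,0,0,0,0],[-1,20,5,0,0,0,0],[-1,30,7,0,0,0,0],[-1,38,9,0,0,0,0],[-1,38,9,0,0,0,0]])

```text
clock: 7.4
position: [483.0, 311.3, 87.0]
ee_rot: [0.992, 0.123, -0.0, 0.0]
contact_force: [-0.9, -0.5, 1.8]
gripper_width: 0.3
```

```bash
python3 - <<'E'
from h import *
st();s=optics.get_image('side')['frame'][225:345,330:430];w=optics.get_image('wrist')['frame'][100:320,220:440]
cv2.imwrite('pics/s7.png',np.hstack([cv2.resize(s,(420,504),interpolation=cv2.INTER_CUBIC),cv2.resize(w,(380,504))]))
E
```

```text
t 7.4 p [483.  311.3  87. ] yaw 0.247 z [ 0. -0. -1.] F [-0.9 -0.5  1.8] w 0.3
```

View pics/s7.png

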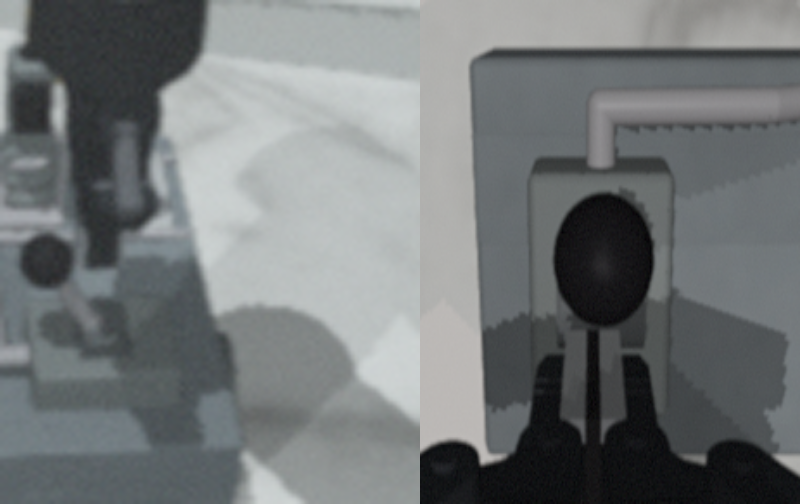

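Emit:
move_arm(steps=[[-1,3,1,0,0,0,0],[-1,6,1,0,0,0,0],[-1,8,2,0,0,0,0],[-1,8,2,0,0,0,0]])

```text
clock: 7.83
position: [484.0, 311.1, 86.9]
ee_rot: [0.992, 0.123, -0.006, 0.002]
contact_force: [-16.5, -0.8, 9.6]
gripper_width: -0.3
```

```bash
python3 - <<'E'
from h import *
np.set_printoptions(precision=1,suppress=True)
st(); s=optics.get_image('side'); r=nets.tip_of('valve_tip',s); print(r)
for d in r: print(Rz(.245).T@(atz(s,d['uv'],124.5)-[492,250,0]))
cv2.imwrite('pics/s8.png',cv2.resize(s['frame'][225:345,310:410],None,fx=5,fy=5))
E
```

```text
t 7.83 p [484.  311.1  86.9] yaw 0.247 z [-0. -0. -1.] F [-16.5  -0.8   9.6] w -0.3
[{'uv': [338.2, 284.1], 'conf': 0.78}]
[ 34.4  50.  124.5]
```

View pics/s8.png

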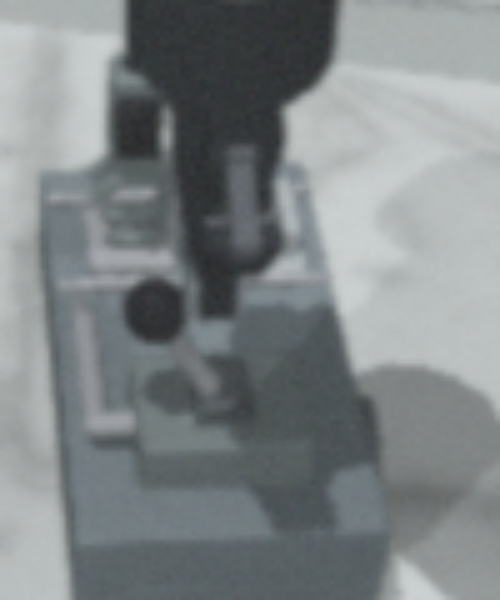

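Emit:
move_arm(steps=[[-1,-30,-7,0,0,0,0],[-1,-60,-15,0,0,0,0],[-1,-95,-24,0,0,0,0],[-1,-95,-24,-20,0,0,0],[-1,-95,-24,-50,0,0,0]])

```text
clock: 8.35
position: [395.5, 291.4, 40.5]
ee_rot: [0.992, 0.125, 0.004, -0.004]
contact_force: [0.9, 0.5, -0.4]
gripper_width: 0.1
```

Emit:
move_arm(steps=[[-1,0,0,-8,0,0,0],[-1,0,0,-16,0,0,0],[-1,0,0,-23,0,0,0],[-1,0,0,-30,0,0,0],[-1,0,0,-34,0,0,0]])

```text
clock: 8.77
position: [395.2, 289.3, 2.9]
ee_rot: [0.992, 0.124, 0.0, -0.0]
contact_force: [0.2, -0.6, -0.8]
gripper_width: 0.2
```

```bash
python3 - <<'E'
from h import *
st();s=optics.get_image('side'); w=optics.get_image('wrist'); P=readout.read_state()['position']; print(proj(s,P),proj(w,P))
cv2.imwrite('pics/s9.png',np.hstack([cv2.resize(s['frame'][225:345,350:450],(420,504),interpolation=cv2.INTER_CUBIC),cv2.resize(w['frame'][100:320,220:440],(380,504))]))
E
```

```text
t 8.77 p [395.2 289.3   2.9] yaw 0.248 z [ 0.  0. -1.] F [ 0.2 -0.6 -0.8] w 0.2
[[393.36946544 328.54104177]] [[320.77355487 230.31409018]]
```

View pics/s9.png

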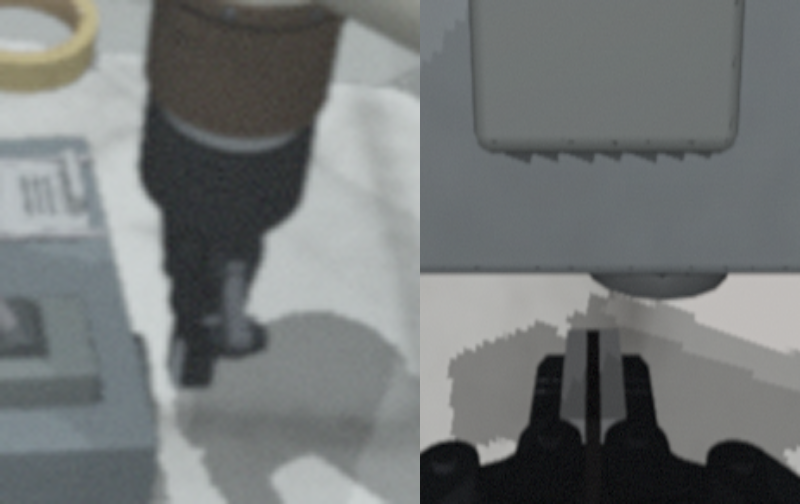

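Emit:
move_arm(steps=[[-1,0,0,-4,0,0,0],[-1,0,0,-8,0,0,0],[-1,0,0,-12,0,0,0],[-1,0,0,-15,0,0,0]])

```text
clock: 9.2
position: [394.7, 289.0, -12.0]
ee_rot: [0.992, 0.124, -0.0, 0.0]
contact_force: [1.3, 0.3, 0.1]
gripper_width: 0.2
```

Emit:
move_arm(steps=[[-1,0,0,-4,0,0,0],[-1,0,0,-8,0,0,0],[-1,0,0,-12,0,0,0],[-1,0,0,-14,0,0,0]])

```text
clock: 9.53
position: [394.5, 288.8, -26.4]
ee_rot: [0.992, 0.124, -0.0, 0.0]
contact_force: [0.5, 0.1, 1.2]
gripper_width: -0.2
```

Emit:
move_arm(steps=[[-1,0,0,-2,0,0,0],[-1,0,0,-4,0,0,0],[-1,0,0,-6,0,0,0],[-1,0,0,-8,0,0,0]])

```text
clock: 9.87
position: [394.8, 289.1, -33.8]
ee_rot: [0.992, 0.124, 0.0, -0.0]
contact_force: [-0.2, 0.7, 0.1]
gripper_width: -0.0
```

```bash
python3 - <<'E'
from h import *
st();s=optics.get_image('side'); P=readout.read_state()['position']; print(proj(s,P))
cv2.imwrite('pics/s10.png',cv2.resize(s['frame'][225:345,350:450],None,fx=5,fy=5,interpolation=cv2.INTER_CUBIC))
E
```

```text
t 9.87 p [394.8 289.1 -33.8] yaw 0.248 z [ 0.  0. -1.] F [-0.2  0.7  0.1] w -0.0
[[391.64604906 340.32586249]]
```

View pics/s10.png

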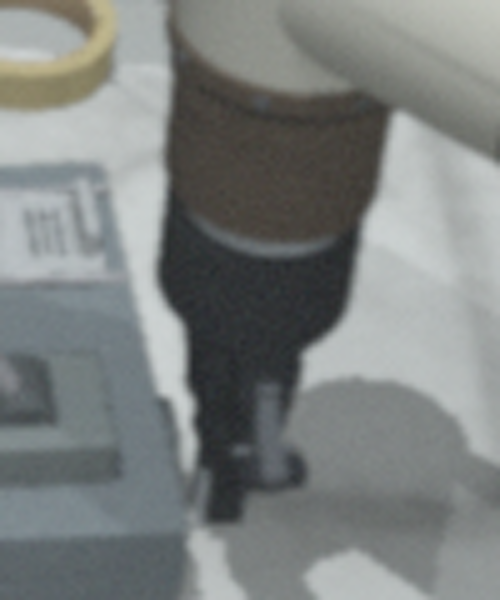

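Emit:
move_arm(steps=[[-1,0,0,-2,0,0,0],[-1,0,0,-4,0,0,0],[-1,0,0,-6,0,0,0],[-1,0,0,-6,0,0,0]])

```text
clock: 10.25
position: [394.9, 289.2, -38.0]
ee_rot: [0.992, 0.124, 0.0, 0.0]
contact_force: [-3.7, -1.3, 14.9]
gripper_width: 0.2
```

Emit:
move_arm(steps=[[-1,-5,0,40,0,0,0],[-1,-5,0,80,0,0,0],[-1,-5,0,120,0,0,0],[-1,-5,0,160,0,0,0],[-1,-5,0,200,0,0,0]])

```text
clock: 10.67
position: [389.4, 288.6, 162.3]
ee_rot: [0.992, 0.124, 0.0, -0.0]
contact_force: [0.5, 1.7, -0.1]
gripper_width: 0.3
```

Emit:
move_arm(steps=[[0,25,-25,15,0,0,0],[0.4,50,-50,30,0,0,0],[0.4,75,-75,40,0,0,0],[0.4,100,-95,40,0,0,0],[0.4,100,-95,40,0,0,0]])

```text
clock: 11.08
position: [492.9, 191.5, 200.9]
ee_rot: [0.993, 0.121, 0.001, -0.0]
contact_force: [0.2, 0.6, -0.2]
gripper_width: 59.1
```

```bash
python3 - <<'E'
from h import *
st();w=optics.get_image('wrist'); cv2.imwrite('pics/w11.png',w['frame'])
for k in ['valve_tip','wand','button_face','clip','shutter_tab']:
    print(k,[(np.round(q['uv'],1),round(q['conf'],2)) for q in nets.tip_of(k,w)[:4]])
E
```

```text
t 11.08 p [492.9 191.5 200.9] yaw 0.243 z [ 0.002  0.    -1.   ] F [ 0.2  0.6 -0.2] w 59.1
valve_tip [(array([164.1, 139.1]), 0.59)]
wand [(array([317.9, 131.5]), 0.73), (array([317.8,  16.3]), 0.56)]
button_face [(array([293.1, 144.7]), 0.96), (array([322.8,  10.3]), 0.7)]
clip [(array([315.7,   0. ]), 0.96), (array([317.7, 135.8]), 0.64)]
shutter_tab [(array([320.4, 211.9]), 0.94)]
```

View pics/w11.png

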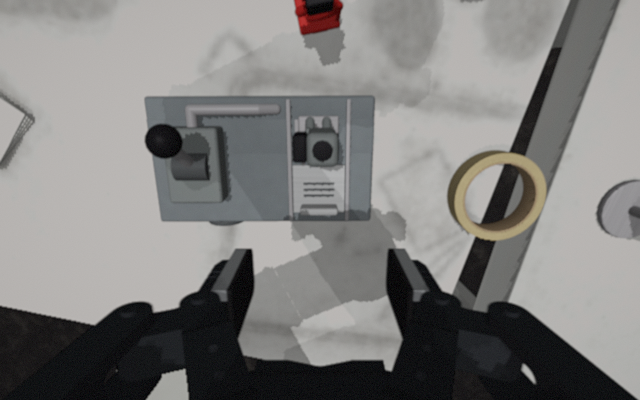

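```bash
python3 - <<'E'
import cv2
a=cv2.imread('pics/w11.png')[85:230,135:390]; cv2.imwrite('pics/w11c.png',cv2.resize(a,None,fx=3,fy=3,interpolation=cv2.INTER_CUBIC))
E
```

```text
(no output)
```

View pics/w11c.png

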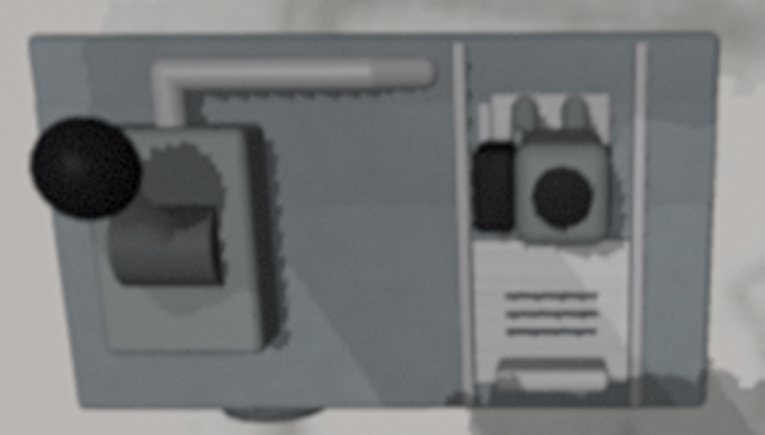

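```bash
python3 - <<'E'
from h import *
np.set_printoptions(precision=2,suppress=True)
w=optics.get_image('wrist'); st(); K,R,t=cam(w); print('cam',-R.T@t, 'fwd',R[2])
f=lambda u:(np.array(u)+.5)/3-.5+[135,85]
C=[((29,33),(62,108,50)),((719,31),(62,-108,50)),((707,406),(-62,-108,50)),((78,408),(-62,108,50))]
obs=[(w,f(u),X) for u,X in C]
q,r=fit2(obs,[492,247,.23]); print(q,r)
def g(p): return np.concatenate([(proj(w,Rz(p[2])@np.array(X)+[p[0],p[1],p[3]])[0]-uv) for _,uv,X in obs])
s=least_squares(g,[492,247,.23,0],x_scale=[10,10,.05,10]); print('with z',s.x,s.fun)
M=Rz(q[2]); o=np.array([q[0],q[1],0])
for nm,u,z in [('wandtop',(561,197),153),('tab',(553,372),71),('ball',(86,167),124)]: W=atz(w,f(u),z); print(nm,W,M.T@(W-o))
E
```

```text
t 11.43 p [489.  194.7 200.2] yaw 0.25 z [-0. -0. -1.] F [ 0.6 -0.3 -0.1] w 60.0
cam [556.92 212.5  380.02] fwd [-0.27 -0.07 -0.96]
[487.24 252.16   0.25] [[-2.71 -0.62]
 [ 2.28 -0.82]
 [ 1.06  1.39]
 [-0.95  1.39]]
with z [486.51 252.84   0.25  -5.59] [-0.52 -0.02  0.44 -0.04 -0.6   0.1   0.68 -0.03]
wandtop [525.96 203.37 153.  ] [ 25.25 -56.94 153.  ]
tab [460.8 188.8  71. ] [-41.48 -54.71  71.  ]
ball [500.2  317.47 124.  ] [ 28.92  59.97 124.  ]
```

Emit:
move_arm(steps=[[0.4,20,4,0,0,0,0],[0.4,37,8,0,0,0,0],[0.4,37,8,-30,0,0,0],[0.4,37,8,-60,0,0,0],[0.4,37,8,-60,0,0,0]])

```text
clock: 11.85
position: [522.3, 200.8, 134.3]
ee_rot: [0.992, 0.124, -0.006, 0.002]
contact_force: [-1.4, -0.4, -0.6]
gripper_width: 59.4
```

```bash
python3 - <<'E'
from h import *
st();s=optics.get_image('side'); w=optics.get_image('wrist')
cv2.imwrite('pics/s12.png',np.hstack([cv2.resize(s['frame'][205:325,290:390],(420,504),interpolation=cv2.INTER_CUBIC),cv2.resize(w['frame'][100:320,220:440],(380,504))]))
E
```

```text
t 11.85 p [522.3 200.8 134.3] yaw 0.248 z [-0.011 -0.005 -1.   ] F [-1.4 -0.4 -0.6] w 59.4
```

View pics/s12.png

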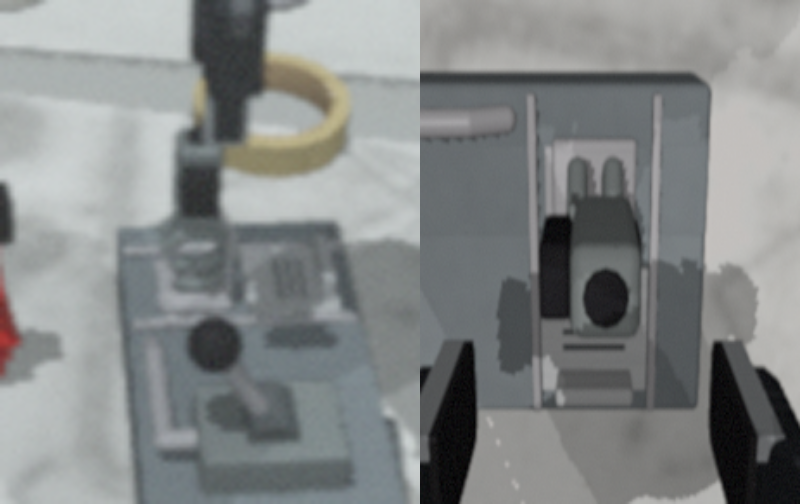

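Emit:
move_arm(steps=[[0.4,2,0,-20,0,0,0],[0.4,2,0,-45,0,0,0],[0.4,2,0,-70,0,0,0],[0.4,2,0,-70,0,0,0],[0.4,2,0,-70,0,0,0]])

```text
clock: 12.37
position: [529.4, 202.6, 71.6]
ee_rot: [0.992, 0.124, 0.001, 0.0]
contact_force: [0.2, 0.9, -0.1]
gripper_width: 60.3
```

```bash
python3 - <<'E'
from h import *
st();s=optics.get_image('side'); w=optics.get_image('wrist')
cv2.imwrite('pics/s13.png',np.hstack([cv2.resize(s['frame'][205:325,290:390],(420,504),interpolation=cv2.INTER_CUBIC),cv2.resize(w['frame'][100:320,220:440],(380,504))]))
E
```

```text
t 12.37 p [529.4 202.6  71.6] yaw 0.249 z [ 0.001 -0.    -1.   ] F [ 0.2  0.9 -0.1] w 60.3
```

View pics/s13.png

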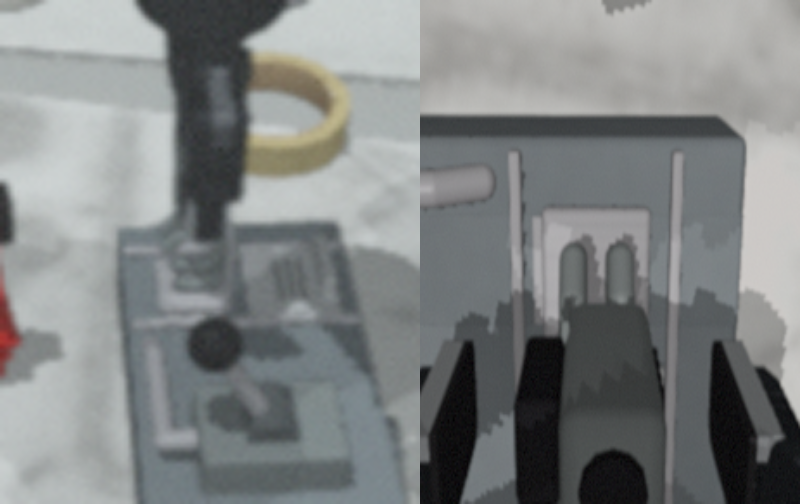

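Emit:
move_arm(steps=[[0.4,0,0,-8,0,0,0],[-1,0,0,-8,0,0,0],[-1,0,0,-8,0,0,0],[-1,0,0,-8,0,0,0],[-1,0,0,-8,0,0,0]])

```text
clock: 12.88
position: [529.5, 201.6, 63.8]
ee_rot: [0.992, 0.124, 0.001, 0.001]
contact_force: [0.1, -3.8, 5.6]
gripper_width: 21.5
```

```bash
python3 - <<'E'
from h import *
st();s=optics.get_image('side'); w=optics.get_image('wrist')
cv2.imwrite('pics/s14.png',np.hstack([cv2.resize(s['frame'][205:325,290:390],(420,504),interpolation=cv2.INTER_CUBIC),cv2.resize(w['frame'][100:320,220:440],(380,504))]))
E
```

```text
t 12.88 p [529.5 201.6  63.8] yaw 0.249 z [ 0.001 -0.001 -1.   ] F [ 0.1 -3.8  5.6] w 21.5
```

View pics/s14.png

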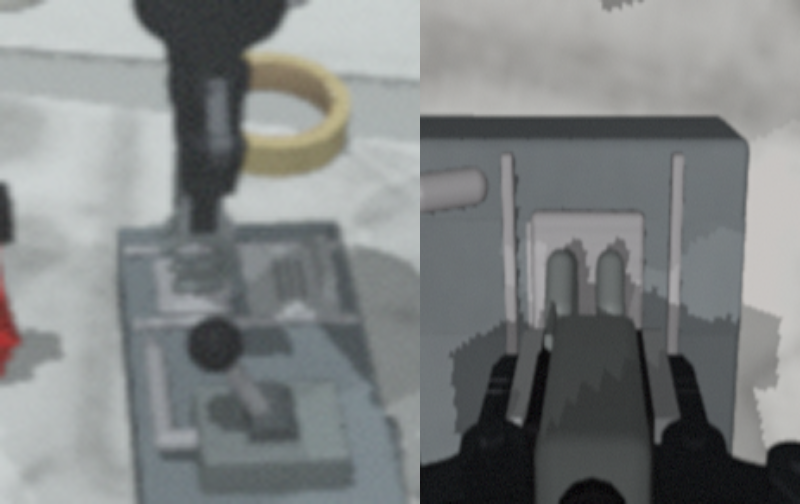

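```bash
python3 - <<'E'
from h import *
np.set_printoptions(precision=1,suppress=True)
st();s=optics.get_image('side'); w=optics.get_image('wrist')
for q in ([493.8,250.2,.24],[488,252.5,.25]):
    M=Rz(q[2]);o=np.array([q[0],q[1],0])
    for yy in (-30,-38): print(yy,[(z,proj(s,M@np.array([25,yy,z])+o)[0]) for z in (70,90,110,120,130)])
    print('clip top/flange',[proj(s,M@np.array(X)+o)[0] for X in ((25,-44,100),(25,-44,56),(25,-37,114),(25,-37,142),(25,-55,153))])
cv2.imwrite('pics/s15.png',cv2.resize(s['frame'][225:295,310:365],None,fx=10,fy=8.5,interpolation=cv2.INTER_CUBIC))
cv2.imwrite('pics/w15.png',cv2.resize(w['frame'][200:400,200:440],None,fx=3,fy=3,interpolation=cv2.INTER_CUBIC))
E
```

```text
t 12.98 p [529.5 201.6  63.8] yaw 0.249 z [ 0. -0. -1.] F [-0.4 -2.5  5.4] w 21.3
-30 [(70, array([337.1, 275.8])), (90, array([337.4, 268.8])), (110, array([337.8, 261.7])), (120, array([338. , 258.1])), (130, array([338.2, 254.5]))]
-38 [(70, array([336.7, 273.2])), (90, array([337.1, 266.3])), (110, array([337.4, 259.2])), (120, array([337.6, 255.6])), (130, array([337.8, 251.9]))]
clip top/flange [array([337. , 260.9]), array([336.2, 276. ]), array([337.6, 258.1]), array([338.1, 247.8]), array([337.5, 238.2])]
-30 [(70, array([339.4, 277. ])), (90, array([339.8, 270. ])), (110, array([340.2, 262.9])), (120, array([340.4, 259.3])), (130, array([340.6, 255.6]))]
-38 [(70, array([339.1, 274.4])), (90, array([339.4, 267.4])), (110, array([339.8, 260.3])), (120, array([340. , 256.7])), (130, array([340.2, 253.1]))]
clip top/flange [array([339.3, 262. ]), array([338.5, 277.2]), array([340. , 259.2]), array([340.5, 249. ]), array([339.8, 239.3])]
```

View pics/s15.png

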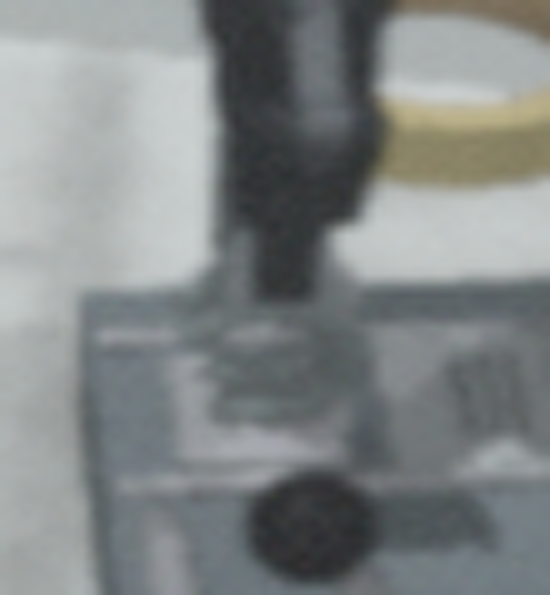

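View pics/w15.png

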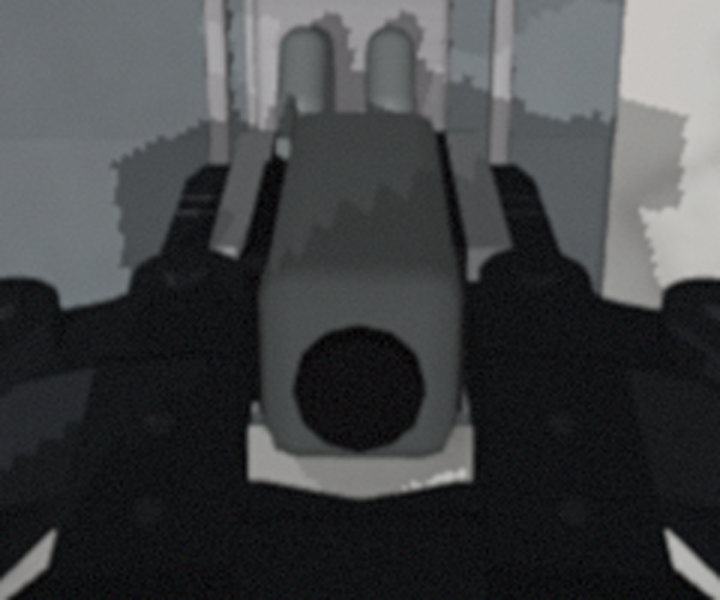

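Emit:
move_arm(steps=[[-1,0,0,2,0,0,0],[-1,0,0,4,0,0,0],[-1,0,0,6,0,0,0],[-1,0,0,6,0,0,0]])

```text
clock: 13.42
position: [528.2, 201.4, 68.2]
ee_rot: [0.992, 0.124, -0.001, 0.001]
contact_force: [0.7, -2.1, -0.7]
gripper_width: 22.0
```

```bash
python3 - <<'E'
from h import *
st();s=optics.get_image('side'); w=optics.get_image('wrist')
cv2.imwrite('pics/s16.png',cv2.resize(s['frame'][225:295,310:365],None,fx=10,fy=8.5,interpolation=cv2.INTER_CUBIC))
cv2.imwrite('pics/w16.png',cv2.resize(w['frame'][200:400,200:440],None,fx=3,fy=3,interpolation=cv2.INTER_CUBIC))
E
```

```text
t 13.42 p [528.2 201.4  68.2] yaw 0.248 z [-0.001 -0.001 -1.   ] F [ 0.7 -2.1 -0.7] w 22.0
```

View pics/s16.png

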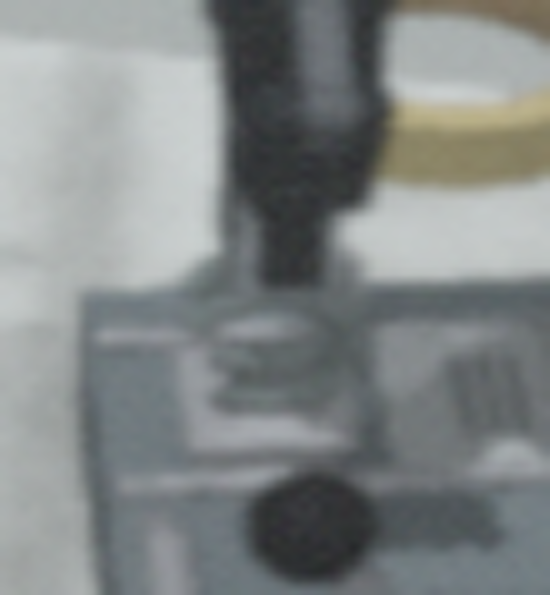

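View pics/w16.png

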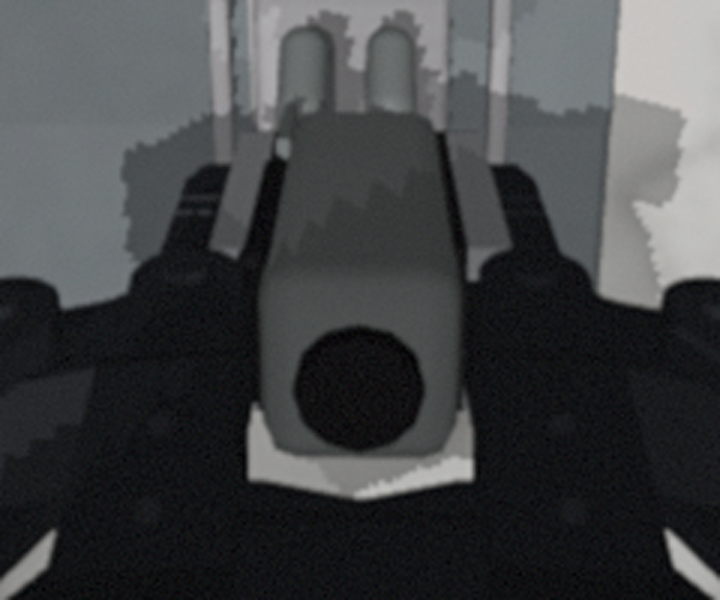

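The wand lifts freely with the grip (its clip and flange rose in the side view, no hook load), so I pull it out.

Emit:
move_arm(steps=[[-1,0,0,12,0,0,0],[-1,0,0,27,0,0,0],[-1,0,0,45,0,0,0],[-1,0,0,65,0,0,0],[-1,0,0,90,0,0,0]])

```text
clock: 13.93
position: [528.0, 202.5, 157.9]
ee_rot: [0.992, 0.124, -0.001, -0.0]
contact_force: [0.2, 0.4, -1.5]
gripper_width: 21.3
```

Emit:
move_arm(steps=[[-1,0,0,30,0,0,0],[-1,0,0,60,0,0,0],[-1,0,0,90,0,0,0],[-1,0,0,100,0,0,0],[-1,0,0,100,0,0,0]])

```text
clock: 14.35
position: [530.3, 203.5, 261.6]
ee_rot: [0.992, 0.124, 0.004, -0.002]
contact_force: [-0.1, 0.5, -1.6]
gripper_width: 21.7
```

```bash
python3 - <<'E'
from h import *
np.set_printoptions(precision=1,suppress=True)
s=st(); print(s['joints']);s=optics.get_image('side'); w=optics.get_image('wrist');t=optics.get_image('top')
cv2.imwrite('pics/s17.png',s['frame']);cv2.imwrite('pics/w17.png',w['frame']);cv2.imwrite('pics/t17.png',t['frame'])
E
```

```text
t 14.35 p [530.3 203.5 261.6] yaw 0.249 z [ 0.  0. -1.] F [-0.1  0.5 -1.6] w 21.7
[ 0.7  0.2 -0.   0.  -1.3  1.2]
```

View pics/s17.png

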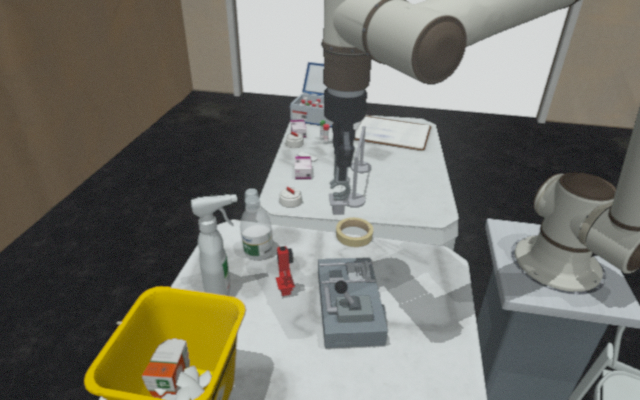

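View pics/w17.png

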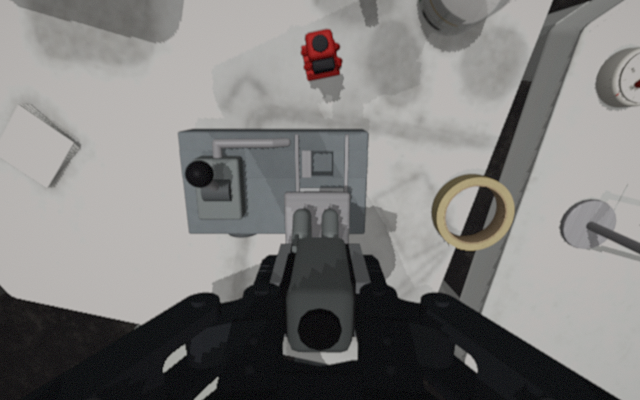

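Emit:
move_arm(steps=[[-1,-20,-30,0,0,0,0],[-1,-40,-62,0,0,0,-0.05],[-1,-60,-96,0,0,0,-0.1],[-1,-80,-130,0,0,0,-0.15],[-1,-95,-165,0,0,0,-0.2]])

```text
clock: 14.92
position: [430.9, 35.5, 256.0]
ee_rot: [1.0, 0.023, -0.002, 0.001]
contact_force: [0.5, -0.7, -1.4]
gripper_width: 21.6
```

Emit:
move_arm(steps=[[-1,-8,-36,0,0,0,-0.02],[-1,-16,-73,0,0,0,-0.04],[-1,-24,-110,0,0,0,-0.04],[-1,-30,-147,0,0,0,-0.04],[-1,-30,-184,0,0,0,-0.04]])

```text
clock: 15.33
position: [401.2, -148.2, 256.6]
ee_rot: [1.0, 0.004, -0.002, -0.0]
contact_force: [1.8, 1.5, -1.6]
gripper_width: 21.5
```

Emit:
move_arm(steps=[[-1,0,-36,0,0,0,0],[-1,0,-70,0,0,0,0],[-1,0,-100,0,0,0,0],[-1,0,-120,0,0,0,0],[-1,0,-120,0,0,0,0]])

```text
clock: 15.75
position: [402.7, -269.5, 255.4]
ee_rot: [1.0, 0.002, -0.003, -0.001]
contact_force: [-0.5, 0.2, -1.3]
gripper_width: 21.6
```

```bash
python3 - <<'E'
from h import *
s=st(); print(np.round(s['joints'],2)); w=optics.get_image('wrist')
cv2.imwrite('pics/w18.png',w['frame'])
for k in ['rack_mid','rack']: print(k,[(np.round(q['uv'],1),round(q['conf'],2)) for q in nets.tip_of(k,w)[:4]])
E
```

```text
t 15.75 p [ 402.7 -269.5  255.4] yaw 0.004 z [-0.005  0.001 -1.   ] F [-0.5  0.2 -1.3] w 21.6
[-0.25  0.1  -0.21  0.   -1.26  1.83]
rack_mid [(array([316.4,  19.7]), 0.86)]
rack []
```

View pics/w18.png

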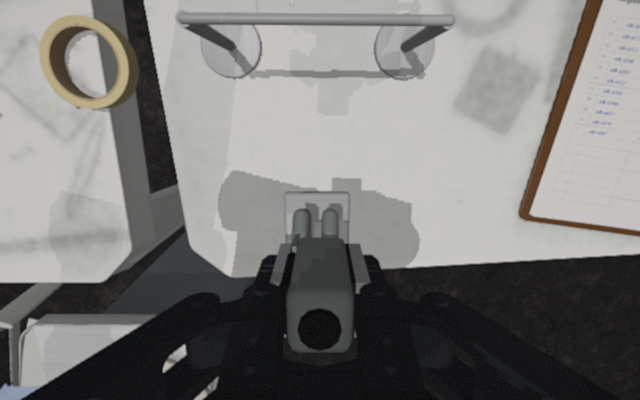

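```bash
python3 - <<'E'
from h import *
np.set_printoptions(precision=1,suppress=True)
s=st(); w=optics.get_image('wrist')
g=w['frame'].mean(2); 
a=cv2.resize(w['frame'][0:60,160:470],None,fx=2.5,fy=5,interpolation=cv2.INTER_CUBIC); cv2.imwrite('pics/w18c.png',a)
for z in (144,150):
  A=atz(w,(180,18),z);B=atz(w,(452.5,20),z); m=(A+B)/2; print(z,A,B,m,np.linalg.norm(A-B),'yaw',np.arctan2(-(A-B)[0],(A-B)[1]))
E
```

```text
t 15.9 p [ 402.9 -266.5  256.4] yaw 0.007 z [-0.  0. -1.] F [ 0.6 -0.2 -1.9] w 21.4
144 [ 531.9 -157.7  144. ] [ 532.  -366.9  144. ] [ 532.  -262.3  144. ] 209.20884341514514 yaw 0.0006361637130371164
150 [ 530.7 -159.9  150. ] [ 530.8 -364.8  150. ] [ 530.8 -262.3  150. ] 204.9126380204909 yaw 0.0006361637130365307
```

View pics/w18c.png

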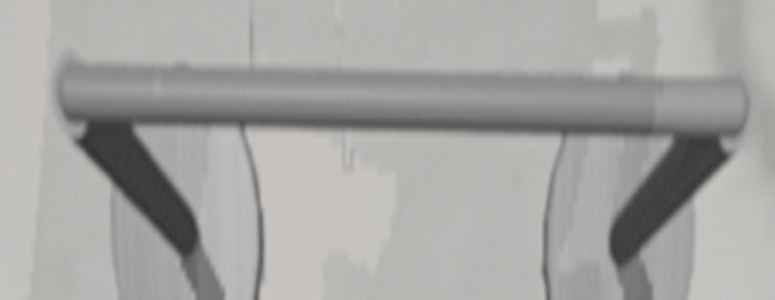

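Emit:
move_arm(steps=[[-1,20,0,0,0,0,-0.006],[-1,40,0,-20,0,0,-0.006],[-1,58,1,-50,0,0,-0.006],[-1,66,1,-80,0,0,-0.006],[-1,66,1,-112,0,0,-0.006]])

```text
clock: 16.37
position: [472.0, -264.7, 145.2]
ee_rot: [1.0, 0.003, 0.001, 0.0]
contact_force: [-0.7, -0.1, -1.9]
gripper_width: 21.2
```

```bash
python3 - <<'E'
from h import *
st();s=optics.get_image('side'); s=optics.get_image('side'); w=optics.get_image('wrist'); st()
cv2.imwrite('pics/w19.png',w['frame']); cv2.imwrite('pics/s19.png',cv2.resize(s['frame'][90:220,320:420],None,fx=5,fy=4.6,interpolation=cv2.INTER_CUBIC))
print([(n,[(q['uv'],q['conf']) for q in nets.tip_of(n,s)]) for n in ('clip','wand','rack_mid')])
E
```

```text
t 16.37 p [ 472.  -264.7  145.2] yaw 0.005 z [ 0.002 -0.001 -1.   ] F [-0.7 -0.1 -1.9] w 21.2
t 16.52 p [ 468.  -264.5  144.2] yaw 0.004 z [-0.007  0.002 -1.   ] F [ 0.9 -0.7 -0.6] w 21.2
[('clip', [([286.8, 271.1], 0.8), ([382.6, 141.5], 0.69)]), ('wand', [([284.6, 293.8], 0.86), ([379.0, 159.2], 0.48)]), ('rack_mid', [([360.8, 138.8], 0.71)])]
```

View pics/s19.png

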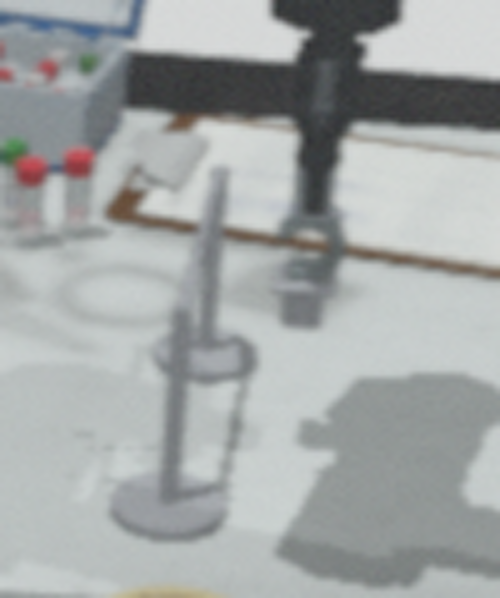

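View pics/w19.png

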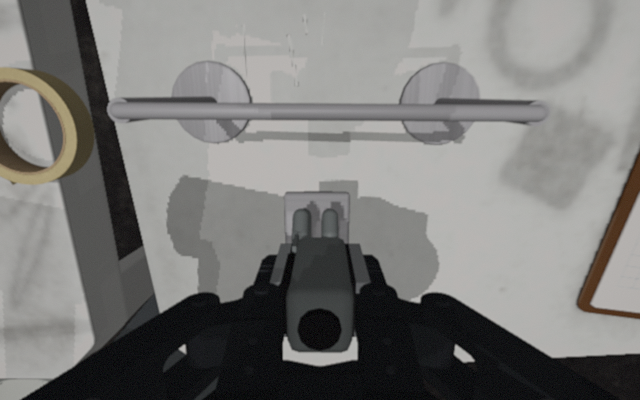

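```bash
python3 - <<'E'
from h import *
np.set_printoptions(precision=1,suppress=True)
s=optics.get_image('side')
cv2.imwrite('pics/s20.png',cv2.resize(s['frame'][110:170,345:405],None,fx=10,fy=10,interpolation=cv2.INTER_CUBIC))
p=st()['position']
f=lambda X:(proj(s,X)[0]-[345,110]+.5)*10
print('rod',f([531,-264,150]),'ends',f([531,-164,150]),f([531,-364,150]))
cx=p[0]-3; cz=p[2]+14.2
for nm,X in [('clip',(cx,-264,cz)),('foot bottom near corners',(cx+12,-253,cz-56)),('',(cx-12,-253,cz-56)),('flange',(cx+19,-245,cz-28)),('clip tip up',(cx+14,-253,cz+5)),('tipdn',(cx+14,-253,cz-12)),('ctop',(cx,-253,cz+22)),('rod-level at this x',(cx,-264,150))]: print(nm,f(X))
E
```

```text
t 16.72 p [ 471.3 -266.3  149.1] yaw 0.003 z [ 0. -0. -1.] F [-0.7  0.  -0.3] w 21.5
rod [161.2 320.9] ends [123.7 479.7] [194.4 180.6]
clip [377.9 301. ]
foot bottom near corners [317.6 483.1]
 [398.5 491.4]
flange [299.7 409.3]
clip tip up [328.6 297.3]
tipdn [323.6 349.8]
ctop [382.5 248.7]
rod-level at this x [373.7 341.7]
```

View pics/s20.png

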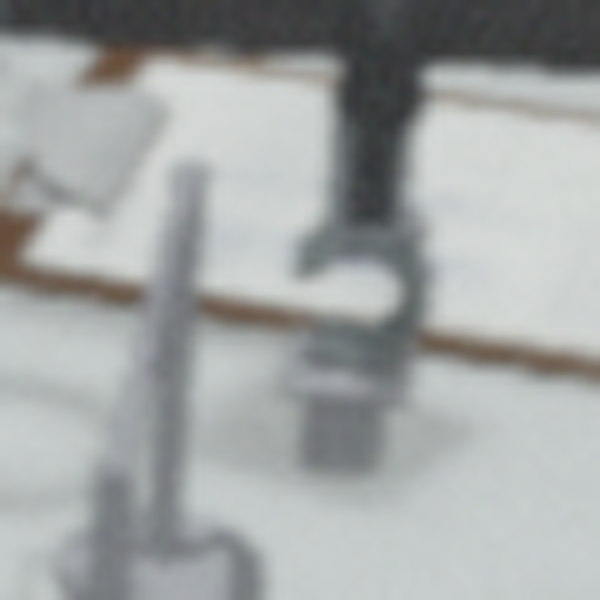

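Emit:
move_arm(steps=[[-1,5,1,-6,0,0,0],[-1,12,2,-10,0,0,0],[-1,20,2,-10,0,0,0],[-1,25,2,-10,0,0,0],[-1,25,2,-10,0,0,0]])

```text
clock: 17.13
position: [496.4, -264.1, 136.3]
ee_rot: [1.0, 0.001, 0.0, 0.0]
contact_force: [0.2, -0.1, -1.4]
gripper_width: 21.6
```

```bash
python3 - <<'E'
from h import *
np.set_printoptions(precision=1,suppress=True)
st(); optics.get_image('side'); optics.get_image('side'); s=optics.get_image('side')
cv2.imwrite('pics/s21.png',cv2.resize(s['frame'][110:170,345:405],None,fx=10,fy=10,interpolation=cv2.INTER_CUBIC))
p=st()['position']
f=lambda X:(proj(s,X)[0]-[345,110]+.5)*10
print('rod path at clip x',f([p[0]-2,-264,150]))
E
```

```text
t 17.13 p [ 496.4 -264.1  136.3] yaw 0.003 z [ 0. -0. -1.] F [ 0.2 -0.1 -1.4] w 21.6
t 17.28 p [ 494.8 -264.   136.2] yaw 0.002 z [-0.  0. -1.] F [ 0.2 -0.2 -1.9] w 21.3
rod path at clip x [290.5 333.5]
```

View pics/s21.png

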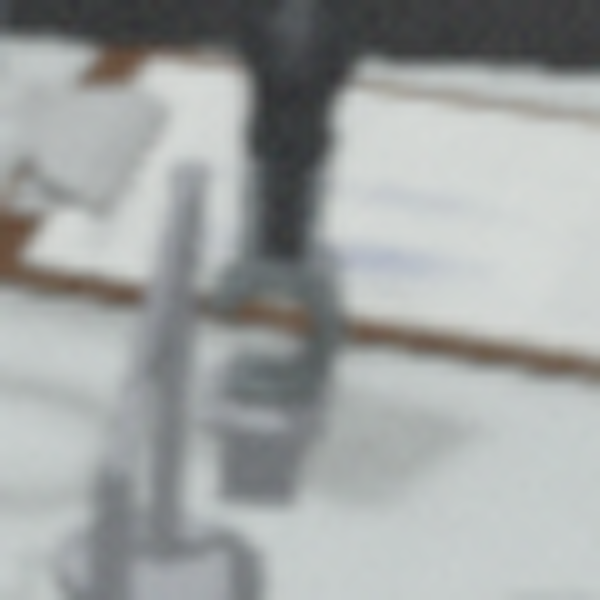

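Emit:
move_arm(steps=[[-1,5,0,0,0,0,0],[-1,10,0,0,0,0,0],[-1,14,0,0,0,0,0],[-1,18,0,0,0,0,0],[-1,22,0,0,0,0,0]])

```text
clock: 17.7
position: [517.3, -264.0, 136.3]
ee_rot: [1.0, 0.001, 0.0, 0.0]
contact_force: [0.2, 0.7, -1.6]
gripper_width: 21.6
```

Emit:
move_arm(steps=[[-1,4,0,0,0,0,0],[-1,8,0,0,0,0,0],[-1,11,0,0,0,0,0],[-1,14,0,0,0,0,0],[-1,14,0,0,0,0,0]])

```text
clock: 18.12
position: [531.4, -264.0, 136.2]
ee_rot: [1.0, 0.001, 0.0, 0.0]
contact_force: [0.2, -0.3, -1.5]
gripper_width: 21.6
```

```bash
python3 - <<'E'
from h import *
np.set_printoptions(precision=1,suppress=True)
st(); s=optics.get_image('side'); w=optics.get_image('wrist')
cv2.imwrite('pics/s22.png',cv2.resize(s['frame'][110:170,330:390],None,fx=10,fy=10,interpolation=cv2.INTER_CUBIC)); cv2.imwrite('pics/w22.png',w['frame'])
E
```

```text
t 18.12 p [ 531.4 -264.   136.2] yaw 0.002 z [ 0. -0. -1.] F [ 0.2 -0.3 -1.5] w 21.6
```

View pics/s22.png

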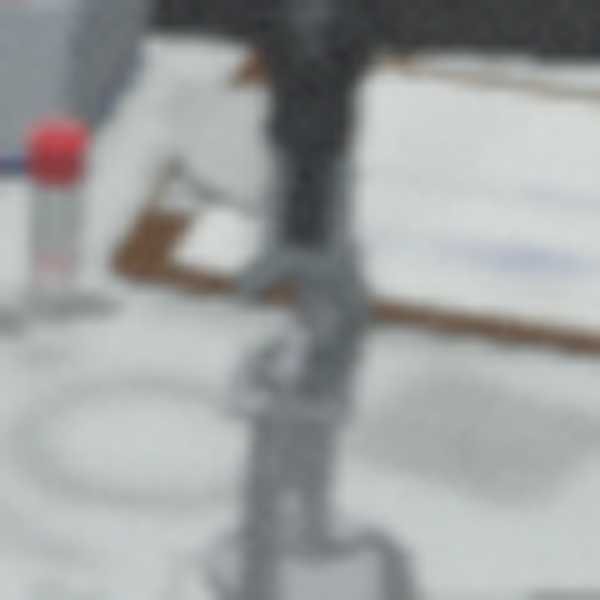

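View pics/w22.png

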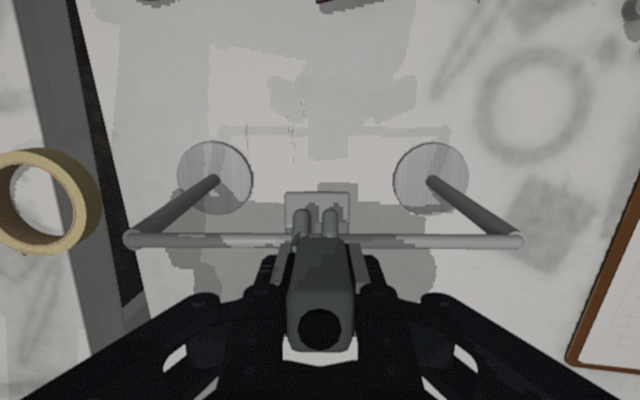

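Emit:
move_arm(steps=[[-1,1,0,-4,0,0,0],[-1,1,0,-8,0,0,0],[-1,1,0,-11,0,0,0],[-1,1,0,-13,0,0,0],[-1,1,0,-13,0,0,0]])

```text
clock: 18.63
position: [531.7, -264.0, 125.7]
ee_rot: [1.0, 0.002, 0.0, 0.001]
contact_force: [-2.9, 2.9, 9.2]
gripper_width: 21.6
```

```bash
python3 - <<'E'
from h import *
st(); s=optics.get_image('side'); st()
cv2.imwrite('pics/s23.png',cv2.resize(s['frame'][110:170,330:390],None,fx=10,fy=10,interpolation=cv2.INTER_CUBIC))
E
```

```text
t 18.63 p [ 531.7 -264.   125.7] yaw 0.003 z [ 0.    -0.001 -1.   ] F [-2.9  2.9  9.2] w 21.6
t 18.68 p [ 531.7 -264.1  125.7] yaw 0.003 z [ 0.001 -0.001 -1.   ] F [-3.4  2.3  9.2] w 21.7
```

View pics/s23.png

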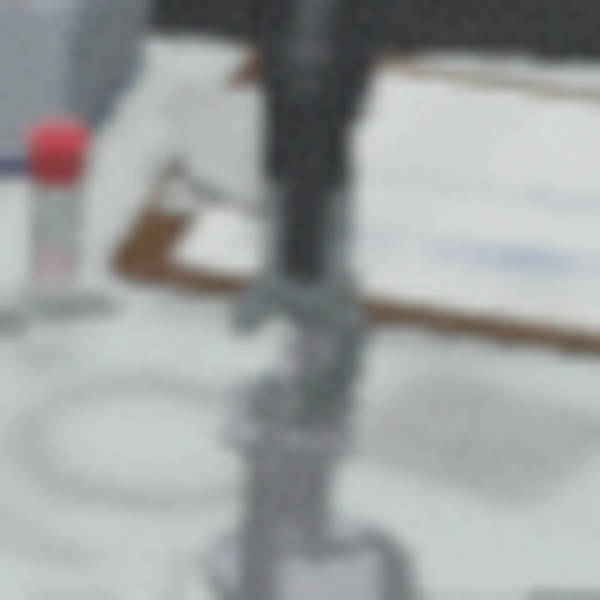

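Emit:
move_arm(steps=[[-1,-2,0,1,0,0,0],[-1,-3,-1,2,0,0,0],[-1,-3,-1,2,0,0,0]])

```text
clock: 18.93
position: [528.9, -265.2, 125.8]
ee_rot: [1.0, 0.001, 0.0, 0.0]
contact_force: [-0.5, 0.6, 2.8]
gripper_width: 21.7
```

Emit:
move_arm(steps=[[-0.3,0,0,0,0,0,0],[-0.1,0,0,0,0,0,0],[0.2,0,0,0,0,0,0],[0.3,0,0,0,0,0,0],[0.3,0,0,0,0,0,0]])

```text
clock: 19.35
position: [528.6, -265.0, 125.1]
ee_rot: [1.0, 0.001, -0.0, -0.0]
contact_force: [-0.1, 0.2, -0.1]
gripper_width: 54.9
```

```bash
python3 - <<'E'
from h import *
st(); s=optics.get_image('side'); w=optics.get_image('wrist'); st()
cv2.imwrite('pics/s24.png',np.hstack([cv2.resize(s['frame'][110:170,330:390],(440,440),interpolation=cv2.INTER_CUBIC),cv2.resize(w['frame'][160:380,220:420],(360,440))]))
E
```

```text
t 19.35 p [ 528.6 -265.   125.1] yaw 0.002 z [-0.001  0.    -1.   ] F [-0.1  0.2 -0.1] w 54.9
t 19.45 p [ 528.7 -265.   125.2] yaw 0.002 z [-0.  0. -1.] F [-0.6 -0.2  0.2] w 55.5
```

View pics/s24.png

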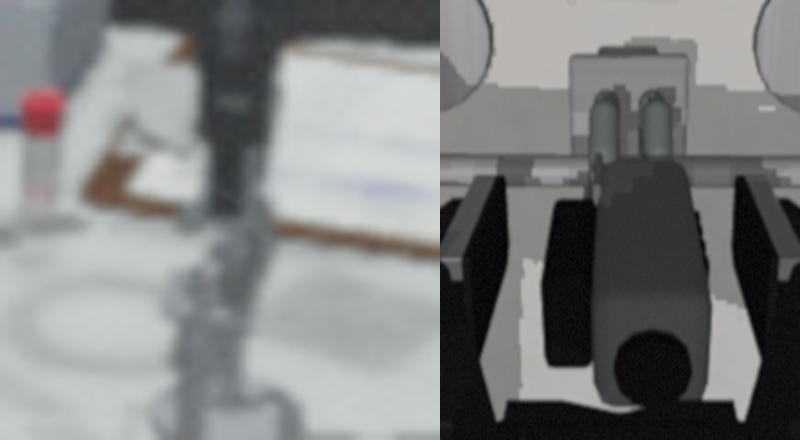

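Emit:
move_arm(steps=[[0.4,0,0,0,0,0,0],[0.4,0,0,0,0,0,0],[0.4,0,0,0,0,0,0],[0.4,0,0,5,0,0,0],[0.4,0,0,15,0,0,0]])

```text
clock: 19.87
position: [527.9, -264.7, 139.6]
ee_rot: [1.0, 0.001, -0.001, -0.0]
contact_force: [-0.1, -0.2, -0.3]
gripper_width: 59.8
```

Emit:
move_arm(steps=[[0.4,0,0,20,0,0,0],[0.4,0,0,45,0,0,0],[0.4,0,0,75,0,0,0],[0.4,0,0,105,0,0,0],[0.4,-20,0,130,0,0,0]])

```text
clock: 20.28
position: [511.1, -265.4, 273.1]
ee_rot: [1.0, 0.002, 0.002, 0.001]
contact_force: [0.3, 0.1, 1.3]
gripper_width: 59.8
```

```bash
python3 - <<'E'
from h import *
st(); s=optics.get_image('side'); w=optics.get_image('wrist'); st()
cv2.imwrite('pics/s25.png',np.hstack([cv2.resize(s['frame'][90:190,320:400],(400,500),interpolation=cv2.INTER_CUBIC),cv2.resize(w['frame'][120:340,220:400],(400,489))[:489].repeat(1,0) if 0 else cv2.resize(w['frame'][120:340,220:400],(400,500))]))
for n,c in (('side',s),('wrist',w)): print(n,[(q['uv'],q['conf']) for q in nets.tip_of('clip',c)])
E
```

```text
t 20.28 p [ 511.1 -265.4  273.1] yaw 0.003 z [ 0.003 -0.002 -1.   ] F [0.3 0.1 1.3] w 59.8
t 20.38 p [ 509.7 -266.2  277.7] yaw 0.002 z [ 0.011 -0.004 -1.   ] F [ 0.3 -0.2 -0.3] w 59.7
side [([360.7, 141.8], 0.74), ([284.2, 272.4], 0.56)]
wrist [([316.1, 152.2], 0.8)]
```

View pics/s25.png

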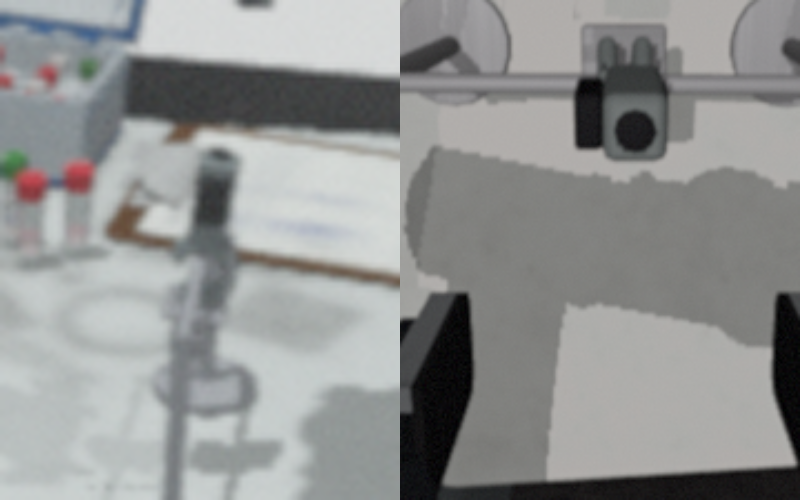

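Emit:
move_arm(steps=[[-1,-35,10,0,0,0,0],[-1,-70,30,0,0,0,0],[-1,-90,65,0,0,0,0],[-1,-95,105,0,0,0,0.03],[-1,-95,145,0,0,0,0.07]])

```text
clock: 20.9
position: [411.4, -119.2, 269.7]
ee_rot: [0.999, 0.036, -0.001, -0.0]
contact_force: [0.5, 0.3, -0.3]
gripper_width: 0.6
```

Emit:
move_arm(steps=[[-1,0,40,0,0,0,0.04],[-1,0,80,-20,0,0,0.08],[-1,0,120,-45,0,0,0.12],[-1,0,160,-65,0,0,0.16],[-1,0,200,-85,0,0,0.18]])

```text
clock: 21.32
position: [412.7, 68.5, 190.5]
ee_rot: [0.992, 0.127, -0.001, 0.0]
contact_force: [0.4, 0.1, -0.5]
gripper_width: 0.0
```

Emit:
move_arm(steps=[[-1,2,35,-20,0,0,0],[-1,4,65,-40,0,0,0],[-1,6,95,-60,0,0,0],[-1,7,98,-80,0,0,0],[-1,7,98,-80,0,0,0]])

```text
clock: 21.73
position: [417.8, 164.6, 107.4]
ee_rot: [0.992, 0.127, -0.005, 0.002]
contact_force: [-0.5, 0.1, 0.1]
gripper_width: -0.0
```

```bash
python3 - <<'E'
from h import *
st(); optics.get_image('side'); s=optics.get_image('side'); w=optics.get_image('wrist'); st()
cv2.imwrite('pics/w26.png',w['frame']); cv2.imwrite('pics/s26.png',cv2.resize(s['frame'][225:345,310:430],None,fx=5,fy=5,interpolation=cv2.INTER_CUBIC))
E
```

```text
t 21.73 p [417.8 164.6 107.4] yaw 0.254 z [-0.009 -0.006 -1.   ] F [-0.5  0.1  0.1] w -0.0
t 21.88 p [420.8 164.6 112.2] yaw 0.252 z [-0.    -0.001 -1.   ] F [ 1.2 -0.3  0.9] w -0.0
```

View pics/w26.png

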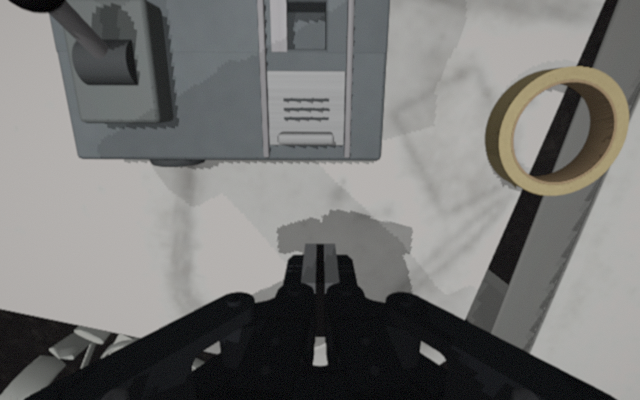

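View pics/s26.png

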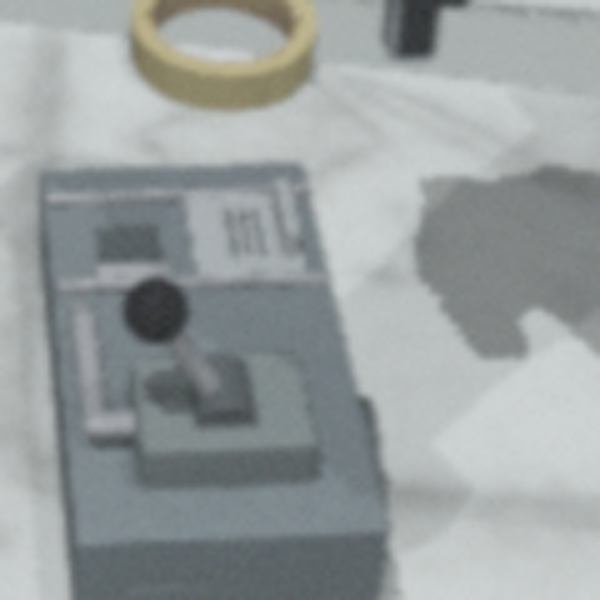

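Emit:
move_arm(steps=[[-1,-3,11,-20,0,0,0],[-1,-3,11,-45,0,0,0],[-1,-3,11,-70,0,0,0],[-1,-3,11,-87,0,0,0],[-1,-3,11,-87,0,0,0]])

```text
clock: 22.3
position: [416.5, 173.9, 23.4]
ee_rot: [0.992, 0.125, -0.002, 0.001]
contact_force: [-0.5, -0.2, 0.2]
gripper_width: 0.1
```

```bash
python3 - <<'E'
from h import *
st(); s=optics.get_image('side'); w=optics.get_image('wrist'); st()
cv2.imwrite('pics/s27.png',np.hstack([cv2.resize(s['frame'][225:325,330:410],(400,500),interpolation=cv2.INTER_CUBIC),cv2.resize(w['frame'][40:300,220:420],(400,500))]))
E
```

```text
t 22.3 p [416.5 173.9  23.4] yaw 0.25 z [-0.004 -0.003 -1.   ] F [-0.5 -0.2  0.2] w 0.1
t 22.4 p [418.6 175.8  26. ] yaw 0.251 z [ 0.001  0.001 -1.   ] F [ 0.4 -0.  -0.2] w 0.0
```

View pics/s27.png

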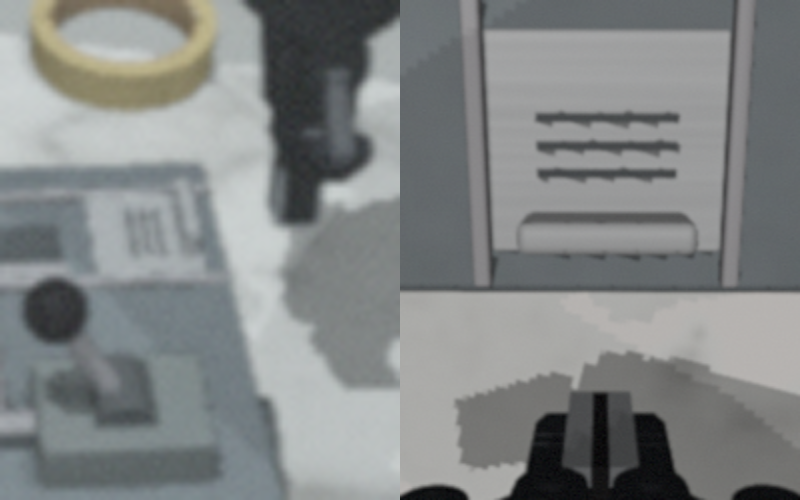

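Emit:
move_arm(steps=[[-1,10,3,-2,0,0,0],[-1,22,6,-2,0,0,0],[-1,32,8,-2,0,0,0],[-1,40,10,-2,0,0,0],[-1,45,11,-2,0,0,0]])

```text
clock: 22.82
position: [464.3, 187.5, 23.7]
ee_rot: [0.992, 0.125, 0.001, -0.0]
contact_force: [-1.5, -1.7, 0.6]
gripper_width: 0.1
```

```bash
python3 - <<'E'
from h import *
st(); s=optics.get_image('side'); w=optics.get_image('wrist'); st()
cv2.imwrite('pics/s28.png',np.hstack([cv2.resize(s['frame'][225:325,330:410],(400,500),interpolation=cv2.INTER_CUBIC),cv2.resize(w['frame'][40:300,220:420],(400,500))]))
E
```

```text
t 22.82 p [464.3 187.5  23.7] yaw 0.252 z [ 0.001  0.001 -1.   ] F [-1.5 -1.7  0.6] w 0.1
t 22.92 p [464.1 187.4  23.3] yaw 0.252 z [ 0.001  0.001 -1.   ] F [-0.3 -0.  -0.4] w 0.2
```

View pics/s28.png

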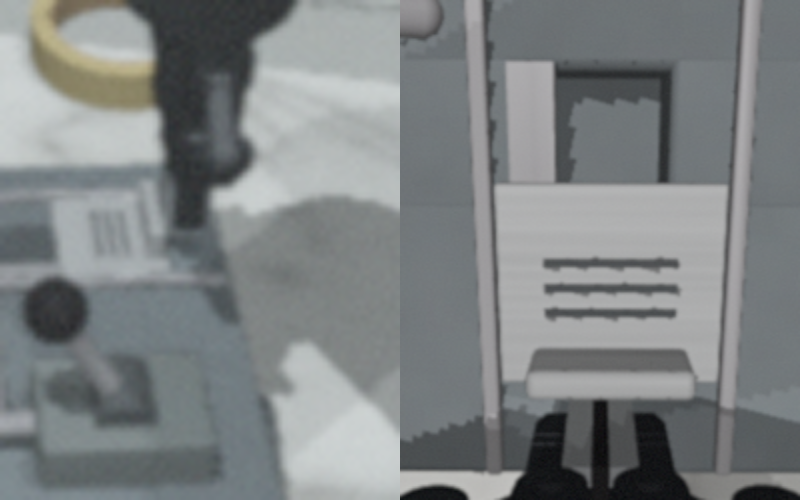

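Pushing works: the fingers are behind the tab and the plate is advancing. Continue to the stop.

Emit:
move_arm(steps=[[-1,9,2,0,0,0,0],[-1,18,4,0,0,0,0],[-1,27,7,0,0,0,0],[-1,34,8,0,0,0,0],[-1,36,9,0,0,0,0]])

```text
clock: 23.33
position: [498.6, 195.5, 22.5]
ee_rot: [0.992, 0.125, -0.001, 0.001]
contact_force: [-4.6, -1.4, 4.3]
gripper_width: -0.2
```

```bash
python3 - <<'E'
from h import *
st(); s=optics.get_image('side'); w=optics.get_image('wrist'); st()
cv2.imwrite('pics/s29.png',np.hstack([cv2.resize(s['frame'][225:325,330:410],(400,500),interpolation=cv2.INTER_CUBIC),cv2.resize(w['frame'][40:300,220:420],(400,500))]))
E
```

```text
t 23.33 p [498.6 195.5  22.5] yaw 0.251 z [-0.003 -0.002 -1.   ] F [-4.6 -1.4  4.3] w -0.2
t 23.43 p [498.6 195.6  22.5] yaw 0.252 z [-0.001 -0.001 -1.   ] F [-2.1 -2.  -0.4] w 0.2
```

View pics/s29.png

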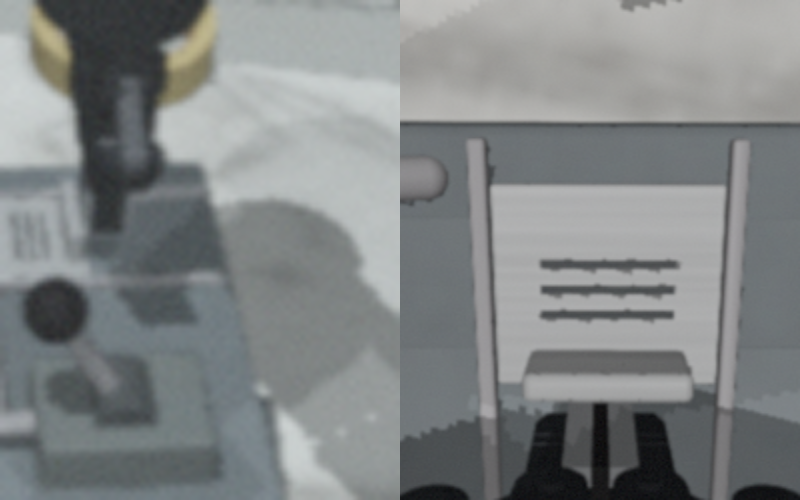

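Emit:
move_arm(steps=[[-1,3,1,0,0,0,0],[-1,6,1,0,0,0,0],[-1,9,2,0,0,0,0],[-1,9,2,0,0,0,0]])

```text
clock: 23.77
position: [498.6, 193.9, 21.4]
ee_rot: [0.992, 0.125, -0.01, 0.003]
contact_force: [-21.9, 0.1, 12.5]
gripper_width: 0.1
```

At the hard stop (−22 N, no further motion). Back off, rise and check.

Emit:
move_arm(steps=[[-1,-15,-3,0,0,0,0],[-1,-35,-8,0,0,0,0],[-1,-60,-14,5,0,0,0],[-1,-85,-20,35,0,0,0],[-1,-100,-24,70,0,0,0]])

```text
clock: 24.18
position: [404.8, 172.3, 91.7]
ee_rot: [0.992, 0.126, -0.002, 0.001]
contact_force: [1.1, 1.3, 0.7]
gripper_width: -0.3
```

Emit:
move_arm(steps=[[-1,0,0,35,0,0,0],[-1,0,0,70,0,0,0],[-1,0,0,105,0,0,0],[-1,0,0,140,0,0,0],[-1,0,0,140,0,0,0]])

```text
clock: 24.6
position: [412.5, 176.9, 241.2]
ee_rot: [0.992, 0.127, 0.009, -0.004]
contact_force: [0.4, 0.5, 0.6]
gripper_width: 0.1
```

```bash
python3 - <<'E'
from h import *
np.set_printoptions(precision=1,suppress=True)
st(); optics.get_image('side'); s=optics.get_image('side'); w=optics.get_image('wrist'); t=optics.get_image('top'); st()
cv2.imwrite('pics/s30.png',s['frame']); cv2.imwrite('pics/t30.png',t['frame']);cv2.imwrite('pics/w30.png',w['frame'])
cv2.imwrite('pics/s30c.png',cv2.resize(s['frame'][90:190,320:400],None,fx=6,fy=6,interpolation=cv2.INTER_CUBIC))
for n in ('timer','tape_roll','gel_bottle','lancets','rack_mid','clip','valve_tip','shutter_tab'): print(n,*[[np.round(q['uv'],0) for q in nets.tip_of(n,c)] for c in (s,t)])
E
```

```text
t 24.6 p [412.5 176.9 241.2] yaw 0.254 z [ 0.  0. -1.] F [0.4 0.5 0.6] w 0.1
t 24.8 p [407.5 174.  232.2] yaw 0.252 z [-0.  0. -1.] F [-0.5  0.1 -0.1] w 0.2
timer [array([287., 202.]), array([257., 254.])] [array([356., 169.]), array([404., 170.])]
tape_roll [array([355., 234.])] [array([324., 229.]), array([258., 225.])]
gel_bottle [array([260., 254.]), array([340., 286.])] [array([285., 170.]), array([405., 227.])]
lancets [array([306., 171.])] [array([407., 168.])]
rack_mid [array([362., 138.]), array([344., 269.])] [array([409., 220.]), array([406., 223.])]
clip [array([361., 142.]), array([304., 174.]), array([285., 275.])] [array([246., 190.]), array([408., 223.])]
valve_tip [array([339., 287.])] [array([214., 230.])]
shutter_tab [array([342., 266.]), array([362., 139.])] [array([256., 233.])]
```

View pics/s30.png

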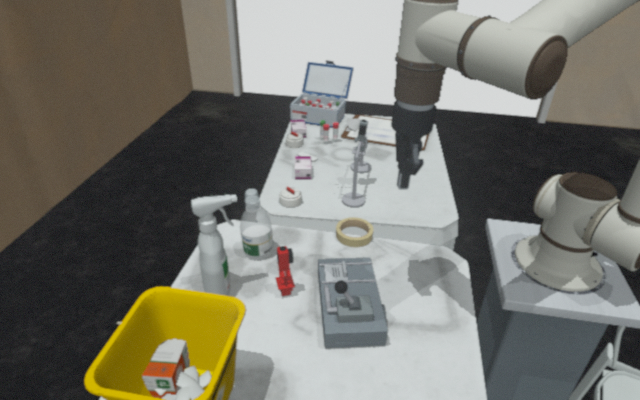

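View pics/s30c.png

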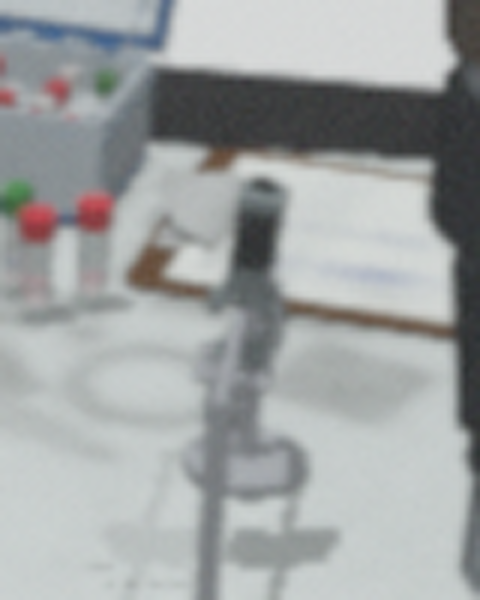

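View pics/w30.png

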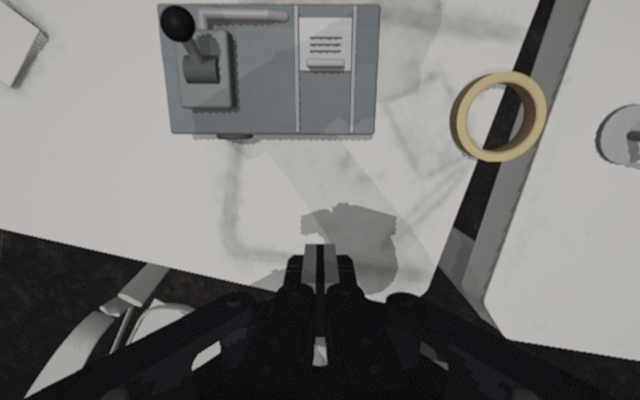

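Emit:
move_arm(steps=[[-1,0,0,0,0,0,0],[-1,0,0,0,0,0,0],[-1,0,0,0,0,0,0]])

```text
clock: 25.85
position: [407.8, 174.0, 232.9]
ee_rot: [0.992, 0.126, 0.0, -0.0]
contact_force: [0.2, -0.4, -0.1]
gripper_width: 0.1
```

```bash
python3 -c "
from h import *
st(); print(workorder.job_done())"
```

```text
t 25.85 p [407.8 174.  232.9] yaw 0.252 z [ 0.  0. -1.] F [ 0.2 -0.4 -0.1] w 0.1
the job is handed in; nothing more can be done
None
```

I carried out all five steps in order and handed the job in at about 26 s; it reported no verdict. I pushed the valve lever over to its stop. Then I pinched the grey wand's button and lifted the wand off, hung its clip on the rod and let go, and pushed the shutter over the empty socket to its stop.

**Last checks:**
- **Lever and shutter:** the pictures show the lever fully over and the socket covered.
- **Wand:** it hangs nearly upright, with its clip at side-view pixel (361,142), right at the rod's middle.
- **Bystanders:** the listed bystanders are at the same pixels as at the start, to within a few pixels.
- **Contact:** the arm stands clear, with near-zero force.

**What disagreed:**
- **Height:** the reported tool height was about 37 mm below the real fingertips. The first push passed over the ball without moving the lever. I touched the table to measure the offset and allowed for it from then on.
- **Grip width:** with the button squeezed the gripper read about 21.5 mm instead of the expected 26 mm. The hook released and the wand came up without load.
- **Camera positions:** fits of the unit from the three cameras differed by 5 to 10 mm, so I aligned the final moves against the wrist and side pictures.

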